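# Set out a tablet-weaving kit

### The arm

A 7-joint arm with a two-finger parallel gripper is mounted at the origin on the work surface. World frame = base frame: x ahead of the robot, y to its left, z up, the work surface at z = 0. Lengths are in mm, angles in rad, forces in N, time in s.
With the tool pointing down it reaches from about 400 to 875 mm from the base axis. Payload 4.4 kg.
Tool frame: the origin (TCP) lies midway between the tips of the shut fingers; the grasp point (between the pads) lies 19 mm behind it (ctrl.pinch_z is the distance from the TCP to the grasp point, in mm); z points along the fingers, y is the line along which they close (so a half turn about z gives the same grasp; the last joint's range is limited). The gripper opens to 85 mm and grips with 20 to 120 N. Pads are 22 mm wide; open, the fingers measure 114 mm over their backs; the gripper's body (76 mm by 85 mm) begins 54 mm behind the grasp point. The pads swing forward as they close: fully open they stand 13 mm farther back than shut.
Start: joints at [1.178, 0.628, 0.038, 1.517, -0.027, 0.996, -0.02], TCP at [208.688, -615.603, 204.313] pointing down, gripper open.
Joint ranges: [-3.06, 3.06], [-0.37, 2.12], [-1.25, 1.32], [0.18, 2.47], [-1.1, 4.24], [0.23, 1.98], [-2.94, 2.94]. Speed limits (rad/s): [2.57, 2.57, 3.14, 3.14, 3.14, 3.14, 3.14].

### API

Orientations are given as [roll, pitch, yaw] about the fixed x, y, z axes, in that order (R = Rz(yaw) Ry(pitch) Rx(roll)).
In Python, from cell import read_state, cams, order, ctrl gives the robot as it stands.
- The arm moves only by the tool move_arm, never from a script. Its argument "targets" is text: rows parted by semicolons, each of 7 numbers parted by spaces: the gripper's target within -1 to 1 (fully open at 1, half-way at 0, shut at -1), then the shift along the tool's x, y, z in cm, then the turn, a rotation vector about the tool's x, y, z in degrees. A call has 1 to 5 rows; each row shifts and turns the commanded pose from where the row before left it, along the tool's axes as they then stand; what a row does not reach is not made up. A row lasts 1/12 s, in which the tool goes at most 41.7 mm and 7.16 degrees, less where a joint would pass 70% of its speed; a pose out of reach is approached as far as the arm can. A call with a gripper value outside its range is refused whole. The fingers move at their own pace and stop on an object; the grip force is fixed at half the most. Time passes only in rows, so rows that do not move let the fingers close. It gives the time, the measured TCP pose, the force, the opening and the grip force at its end, in the units of the state.
- read_state(): the state, without advancing time (a new reading comes with each control period).
- cams.get_image(name): name is "side" or "top" or "wrist"; returns a dict with "color" (480x640x3 uint8, red, green, blue), "fovy" (degrees; the focal length in pixels is half the picture's height over the tangent of half this angle, whatever the lens; pixels are square), "cx", "cy" (the principal point, pixels), "rvec" (rotation vector, rad) and "tvec" (3), from world to camera coordinates, as OpenCV has them. Camera axes: x right, y down, z forward; pixel columns grow to the right and rows downward; lengths in mm; the calibration is good to about 2 mm. A picture is of the moment at which its call begins. There is no depth.
- order.finish_job(): hands the job in; it is judged then, once.
The state is a dict: "clock": time; "qpos": joint angles; "qd": joint speeds; "tau": joint torques, N m; "eef_pos": TCP position; "tool_rot": TCP orientation; "force": force on the tool from outside, world axes, zero at the start; "torque": the same for the moment, N m; "width": finger opening in mm; "gripper_force": force on a finger pad.
Only numpy, scipy, OpenCV 4.12 (cv2) and the standard library are available. Lean on these libraries where they do the work, as an engineer would, in place of code of your own. Each camera call takes 0.05 s, during which the arm holds its last target. There are 200 camera calls.

### The job

Set out the next weaver's kit: gather all the loose steel nuts into the upright tin, turn the tin upside down onto the green felt mat with the nuts under it and lift it straight up so that they stay there as a heap, then stand the empty tin mouth down on the cork coaster. Also knock the untidy stack of weaving tablets square, still on its little block, so that all edges line up. Every nut must end on the mat; leave the tape measure and the knife alone.

Things in the scene. Friction and masses are not known exactly. Their poses are not given: they have to be found in the camera images.
- nut1_center (a point): hexagonal steel nut used as a warp weight, 24 mm across flats, 27.7 mm across corners, 15 mm thick, 35 g. Point: its centre; z along the hole axis (up at the start, lying flat), x square to one pair of flats (so flats face 0, 60, 120 degrees from x). Three to five of the nuts are there; absent ones read None
- nut2_center (a point): hexagonal steel nut used as a warp weight, 24 mm across flats, 27.7 mm across corners, 15 mm thick, 35 g. Point: its centre; z along the hole axis (up at the start, lying flat), x square to one pair of flats (so flats face 0, 60, 120 degrees from x). Three to five of the nuts are there; absent ones read None
- nut3_center (a point): hexagonal steel nut used as a warp weight, 24 mm across flats, 27.7 mm across corners, 15 mm thick, 35 g. Point: its centre; z along the hole axis (up at the start, lying flat), x square to one pair of flats (so flats face 0, 60, 120 degrees from x). Three to five of the nuts are there; absent ones read None
- nut4_center (a point): hexagonal steel nut used as a warp weight, 24 mm across flats, 27.7 mm across corners, 15 mm thick, 35 g. Point: its centre; z along the hole axis (up at the start, lying flat), x square to one pair of flats (so flats face 0, 60, 120 degrees from x). Three to five of the nuts are there; absent ones read None
- nut5_center (a point): hexagonal steel nut used as a warp weight, 24 mm across flats, 27.7 mm across corners, 15 mm thick, 35 g. Point: its centre; z along the hole axis (up at the start, lying flat), x square to one pair of flats (so flats face 0, 60, 120 degrees from x). Three to five of the nuts are there; absent ones read None
- tin: open square tin, 66 x 66 mm outside, 84 mm tall, walls and base 3 mm, 150 g empty, bare metal with a blue patch on each side; stands upright at the start. Origin: centre of the outside of its base; z from the base towards the mouth; x and y square to its flat sides
- tin_center (a point): centre of the tin, 42 mm from its base on its axis; axes as the tin
- tin_mouth (a point): centre of the tin's mouth, 84 mm from its base; axes as the tin
- mat_top (a point): centre of the top of the round green felt mat, 130 mm across, 3 mm thick, fixed to the bench
- coaster_top (a point): centre of the top of the square cork coaster, 95 x 95 mm, 4 mm thick, fixed to the bench; x, y along its edges
- tablet1_center (a point): square weaving tablet (wooden plate with four corner holes), 50 x 50 x 5 mm, 14 g, number 1 from the bottom of the untidy stack of five that stands on the small dark block, each up to 10 mm off and a little twisted. Point: its centre; z up, x and y along its edges
- tablet2_center (a point): square weaving tablet (wooden plate with four corner holes), 50 x 50 x 5 mm, 14 g, number 2 from the bottom of the untidy stack of five that stands on the small dark block, each up to 10 mm off and a little twisted. Point: its centre; z up, x and y along its edges
- tablet3_center (a point): square weaving tablet (wooden plate with four corner holes), 50 x 50 x 5 mm, 14 g, number 3 from the bottom of the untidy stack of five that stands on the small dark block, each up to 10 mm off and a little twisted. Point: its centre; z up, x and y along its edges
- tablet4_center (a point): square weaving tablet (wooden plate with four corner holes), 50 x 50 x 5 mm, 14 g, number 4 from the bottom of the untidy stack of five that stands on the small dark block, each up to 10 mm off and a little twisted. Point: its centre; z up, x and y along its edges
- tablet5_center (a point): square weaving tablet (wooden plate with four corner holes), 50 x 50 x 5 mm, 14 g, number 5 from the bottom of the untidy stack of five that stands on the small dark block, each up to 10 mm off and a little twisted. Point: its centre; z up, x and y along its edges
- block_top (a point): centre of the top of a dark wooden block, 36 x 36 mm, 12 mm high, fixed to the bench, under the tablets (they overhang it all round)
- tape: black tape measure, 50 x 55 x 30 mm, a bystander: leave alone; origin under its centre
- knife: black craft knife, 35 x 150 x 14 mm, long side along its y, a bystander: leave alone; origin under its centre
Not all that is in view belongs to the job. Several things look just like the tin: the one meant starts farthest from the robot's base. Of the things shaped like the part that bears mat_top, the green one is meant.

How it is judged:
By the outcome, as a careful person would: the job done as asked, in the order asked, and still so for the second after the job is handed in, with the robot touching nothing.
Of nut1, nut2, nut3, nut4, nut5 only 3 to 5 are there at a start; the rules pass over those that are not, and their reading is None.
At some moment in a run one of nut1, nut2, nut3, nut4, nut5 may be knocked a few centimetres aside while the robot is not near it.
It also fails if it takes over 208 s, if anything falls off the work surface, if the arm or the gripper's body presses on something with over 40 N, if the wrist force passes 120 N, or if a joint passes its speed limit or range.

## Working session

There is one attempt and no reset: what is moved stays moved. The work goes in short steps, Python scripts to look and compute and a tool call to move; the robot and the scene stay as the last step left them, time stands still between calls to the robot, and variables do not carry over. Pictures are saved under pics/ and viewed, at most 14 in all, crops included, and the job is handed in when it is done.

Besides the shell and the picture viewer there is one more tool, called after "Request:" as a command line: name --argument value ..., lists and objects as JSON in quotes. move_arm: Moves the arm, as the interface text tells. Its arguments: {"type":"object","properties":{"targets":{"type":"string"}},"required":["targets"]}

```bash
mkdir -p pics; ls; cat > h.py <<'E'
import numpy as np, cv2
from cell import read_state, cams, order, ctrl
from scipy.spatial.transform import Rotation as R
def shot(n,f=None):
    d=cams.get_image(n)
    if f: cv2.imwrite('pics/'+f,d['color'][:,:,::-1])
    return d
def cam(d):
    f=240/np.tan(np.radians(d['fovy'])/2); M=R.from_rotvec(np.array(d['rvec']).ravel()).as_matrix()
    return f,M,np.array(d['tvec']).ravel()
def ray(d,u,v,z):
    f,M,t=cam(d); c=-M.T@t; r=M.T@np.array([(u-d['cx'])/f,(v-d['cy'])/f,1]); return c+r*(z-c[2])/r[2]
def proj(d,p):
    f,M,t=cam(d); q=M@np.array(p,float)+t; return np.array([d['cx']+f*q[0]/q[2],d['cy']+f*q[1]/q[2]])
E
python3 - <<'E'
from h import *
for n in('top','side','wrist'):
    d=shot(n,n+'0.png'); f,M,t=cam(d); print(n,d['fovy'],d['cx'],d['cy'],'c',-M.T@t,'fwd',M[2],'right',M[0])
s=read_state(); print(s, ctrl.pinch_z)
E
```

```text
pics
top 50.67939046407981 318.8704158267519 234.16372713136158 c [ 422.34694529  -62.7493796  1181.67154485] fwd [ 0.14436944  0.00552963 -0.98950841] right [-0.00314308 -0.99997678 -0.00604671]
side 55.64391165261607 321.9940959410036 239.5466679408267 c [299.14019165 515.70028755 694.29639213] fwd [ 0.31865352 -0.63502761 -0.70370439] right [-0.89927878 -0.43719179 -0.01268927]
wrist 71.72566576592024 316.96254722162774 230.89361488285107 c [ 272.90077527 -593.41283963  373.44829827] fwd [-0.25267526 -0.08382147 -0.96391347] right [ 0.32163495 -0.94686169 -0.00197306]
{'clock': 0.15, 'qpos': array([ 1.17820864,  0.62914171,  0.03844975,  1.51813779, -0.02698781,
        0.99629409, -0.02001452]), 'qd': array([ 0.0009433 , -0.00163077, -0.00024498, -0.00430979, -0.00173475,
        0.00033977, -0.00063104]), 'tau': array([ 1.67759874e-03, -5.63799083e+01,  1.22780129e+00, -1.93653023e+01,
        1.11706680e-02,  7.35986192e-03, -9.00590834e-06]), 'eef_pos': array([ 208.51313197, -615.10586844,  203.59534246]), 'tool_rot': array([-3.14012975e+00,  1.84596106e-05,  3.26778722e-01]), 'force': array([-0.23372164,  0.76297943, -0.12830889]), 'torque': array([-0.0433953 , -0.00994515,  0.01306457]), 'gripper_force': 0.0, 'width': 85.34285606844826} 18.700000000000003
```

View pics/top0.png

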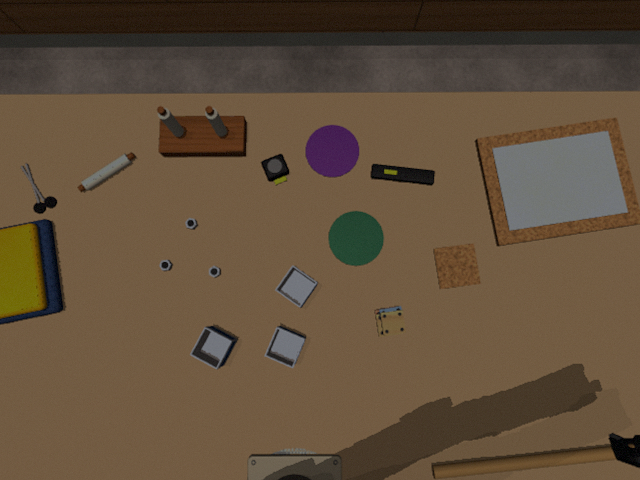

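View pics/side0.png

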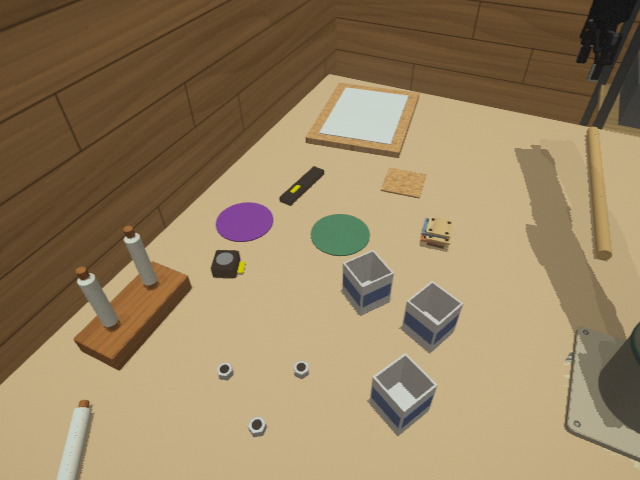

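The top view shows three nuts at about (191,224), (166,266) and (215,272). The three tins are at about (297,287), (213,347) and (286,347). The green mat is at (356,239), the coaster at (457,266) and the tablets at (391,320). The side view agrees.

```bash
python3 - <<'E'
from h import *
print([a for a in dir(ctrl) if a[0]!='_'])
d=shot('top'); im=d['color']; hsv=cv2.cvtColor(im,cv2.COLOR_RGB2HSV)
def blobs(m,z,lo,name,hi=1e9):
    cs,_=cv2.findContours(m.astype(np.uint8),cv2.RETR_EXTERNAL,cv2.CHAIN_APPROX_NONE)
    for c in cs:
        a=cv2.contourArea(c)
        if lo<a<hi:
            w=np.array([ray(d,u,v,z)[:2] for u,v in c[:,0].astype(float)],np.float32)
            r=cv2.minAreaRect(w); print(name,'px',c[:,0].mean(0).round(),'ctr',np.round(r[0],1),'size',np.round(r[1],1),'ang',round(r[2],1),'dist',round(np.hypot(*r[0])))
H,S,V=cv2.split(hsv)
blobs((H>60)&(H<95)&(S>90),3,500,'green')
cork=np.zeros_like(H,bool); cork[235:300,425:490]=1
base=np.array([H[200,250],S[200,250],V[200,250]],int); print('table hsv',base,'cork',hsv[266,457])
blobs((S<90)&(V>80),84,400,'tin',3000)
blobs((S<90),15,40,'nut',400)
blobs(((H<16)&(S>120)&cork),4,500,'cork')
for u,v in((456,266),(390,320)): print(ray(d,u,v,4))
big=cv2.resize(im[180:380,150:490],None,fx=2.35,fy=2.35,interpolation=cv2.INTER_CUBIC); cv2.imwrite('pics/crop1.png',big[:,:,::-1])
E
```

```text
['MotionError', 'pinch_z']
green px [356. 238.] ctr [ 586.5 -142.2] size [124.5 125.6] ang 89.7 dist 604
table hsv [ 15 104 115] cork [ 14 151 113]
tin px [285. 462.] ctr [99.   6.3] size [172.8  44.7] ang 89.9 dist 99
tin px [210. 348.] ctr [340.1 175.4] size [67.8 67.3] ang 63.9 dist 383
tin px [284. 347.] ctr [340.8  17.1] size [69.3 68. ] ang 66.5 dist 341
tin px [296. 285.] ctr [470.5  -6.2] size [67.8 68.6] ang 54.9 dist 471
tin px [105. 171.] ctr [727.1 421.1] size [ 23.9 115.1] ang 34.3 dist 840
tin px [81. 77.] ctr [952.5 486.4] size [122.1  88.3] ang 86.1 dist 1070
tin px [397.  75.] ctr [ 958.  -237.8] size [130.7  97.3] ang 89.7 dist 987
nut px [632. 458.] ctr [  95.3 -734.7] size [25.6 45. ] ang 17.1 dist 741
nut px [623. 444.] ctr [ 128.8 -716.8] size [62.6 22.7] ang 45.7 dist 728
nut px [388. 310.] ctr [ 418.3 -215.2] size [21.5 57.1] ang 23.6 dist 470
nut px [214. 271.] ctr [507.5 186.4] size [28.2 25.5] ang 63.6 dist 541
nut px [165. 265.] ctr [523.2 299.5] size [28.2 25.5] ang 89.8 dist 603
nut px [191. 223.] ctr [621.3 242.6] size [28.4 26.1] ang 89.8 dist 667
nut px [ 37. 192.] ctr [703.8 620.6] size [130.3  51.5] ang 40.3 dist 938
nut px [275. 168.] ctr [753.9  47.9] size [51.9 54.1] ang 22.3 dist 755
nut px [215. 121.] ctr [866.1 191.5] size [74.6 29. ] ang 27.9 dist 887
nut px [170. 121.] ctr [865.5 299.2] size [81.5 30.8] ang 38.9 dist 916
cork px [457. 265.] ctr [ 519.1 -376. ] size [96.3 96.7] ang 7.3 dist 641
[ 518.14319879 -374.51336429    4.        ]
[ 394.88889096 -218.41626937    4.        ]
```

View pics/crop1.png

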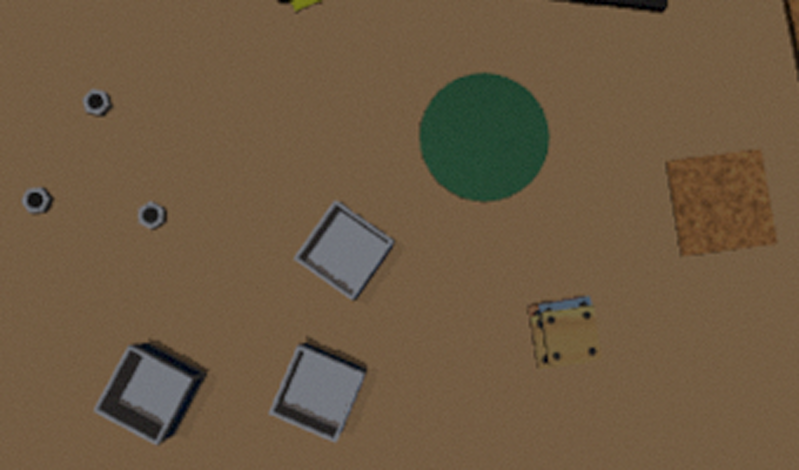

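The meant tin is at (470,-6), farthest from the base at 471 mm. The mat is at (586,-142) and the coaster at (519,-376). Next I'll go above the nuts and look.

```bash
cat >> h.py <<'E'
def plan(steps,lim=40.,alim=7.):
    """steps: list of (grip, pos or None, yaw_deg|Rotation|None [,min rows]); prints rows"""
    s=read_state(); p=s['eef_pos'].copy(); Q=R.from_euler('xyz',s['tool_rot'])
    rows=[]
    for st in steps:
        g,tp,ty=st[:3]; tp=p if tp is None else np.array(tp,float)
        TQ=Q if ty is None else (ty if isinstance(ty,R) else R.from_euler('xyz',[180,0,ty],degrees=True))
        rv=(Q.inv()*TQ).as_rotvec(degrees=True)
        n=max(1,int(np.ceil(max(np.linalg.norm(tp-p)/lim,np.linalg.norm(rv)/alim))), st[3] if len(st)>3 else 1)
        sl=(R.from_rotvec(0*rv))
        for i in range(n):
            d=Q.inv().apply((tp-p)/n)/10; r=rv/n
            rows.append('%g '%g+' '.join('%.4g'%x for x in np.round(np.r_[d],2))+' '+' '.join('%.4g'%x for x in np.round(r,1)))
            Q=Q*R.from_rotvec(r,degrees=True)
        p=tp;Q=TQ
    for i in range(0,len(rows),5): print('; '.join(rows[i:i+5]).replace('-0 ','0 '))
E
python3 - <<'E'
from h import *
plan([(1,(560,-250,204),54),(1,(520,186,204),110)])
E
```

```text
1 3.46 -1.79 0 0 0 -2.7; 1 3.54 -1.63 0 0 0 -2.7; 1 3.62 -1.46 0 0 0 -2.7; 1 3.68 -1.28 0 0 0 -2.7; 1 3.74 -1.11 0 0 0 -2.7
1 3.79 -0.93 0 0 0 -2.7; 1 3.83 -0.75 0 0 0 -2.7; 1 3.86 -0.57 0 0 0 -2.7; 1 3.88 -0.39 0 0 0 -2.7; 1 3.89 -0.2 0 0 0 -2.7
1 3.9 -0.02 0 0 0 -2.7; 1 3.9 0.17 0 0 0 -2.7; 1 3.88 0.35 0 0 0 -2.7; 1 2.99 -2.62 0 0 0 -5.1; 1 3.21 -2.35 0 0 0 -5.1
1 3.41 -2.05 0 0 0 -5.1; 1 3.58 -1.74 0 0 0 -5.1; 1 3.72 -1.42 0 0 0 -5.1; 1 3.83 -1.08 0 0 0 -5.1; 1 3.91 -0.74 0 0 0 -5.1
1 3.96 -0.39 0 0 0 -5.1; 1 3.98 -0.04 0 0 0 -5.1; 1 3.97 0.32 0 0 0 -5.1; 1 3.92 0.67 0 0 0 -5.1
```

Request:
move_arm --targets "1 3.46 -1.79 0 0 0 -2.7; 1 3.54 -1.63 0 0 0 -2.7; 1 3.62 -1.46 0 0 0 -2.7; 1 3.68 -1.28 0 0 0 -2.7; 1 3.74 -1.11 0 0 0 -2.7"

```text
clock: 0.62
eef_pos: [344.8, -473.7, 204.2]
tool_rot: [-3.141, -0.0, 0.564]
force: [-0.3, -0.2, -0.2]
width: 85.1
gripper_force: 0.0
```

Request:
move_arm --targets "1 3.79 -0.93 0 0 0 -2.7; 1 3.83 -0.75 0 0 0 -2.7; 1 3.86 -0.57 0 0 0 -2.7; 1 3.88 -0.39 0 0 0 -2.7; 1 3.89 -0.2 0 0 0 -2.7"

```text
clock: 1.03
eef_pos: [480.3, -333.3, 204.3]
tool_rot: [-3.142, 0.0, 0.8]
force: [0.5, -0.8, -0.3]
width: 85.5
gripper_force: 0.0
```

Request:
move_arm --targets "1 3.9 -0.02 0 0 0 -2.7; 1 3.9 0.17 0 0 0 -2.7; 1 3.88 0.35 0 0 0 -2.7; 1 2.99 -2.62 0 0 0 -5.1; 1 3.21 -2.35 0 0 0 -5.1"

```text
clock: 1.45
eef_pos: [554.8, -169.7, 203.7]
tool_rot: [3.141, -0.0, 1.122]
force: [0.3, 0.1, 0.6]
width: 85.2
gripper_force: 0.0
```

Request:
move_arm --targets "1 3.41 -2.05 0 0 0 -5.1; 1 3.58 -1.74 0 0 0 -5.1; 1 3.72 -1.42 0 0 0 -5.1; 1 3.83 -1.08 0 0 0 -5.1; 1 3.91 -0.74 0 0 0 -5.1"

```text
clock: 1.87
eef_pos: [535.5, 28.4, 204.4]
tool_rot: [3.141, 0.0, 1.567]
force: [1.2, -0.4, -0.4]
width: 85.9
gripper_force: 0.0
```

Request:
move_arm --targets "1 3.96 -0.39 0 0 0 -5.1; 1 3.98 -0.04 0 0 0 -5.1; 1 3.97 0.32 0 0 0 -5.1; 1 3.92 0.67 0 0 0 -5.1; 1 0 0 0 0 0 0"

```text
clock: 2.28
eef_pos: [519.6, 196.2, 205.0]
tool_rot: [3.138, -0.008, 1.934]
force: [0.3, 1.6, 0.1]
width: 85.3
gripper_force: 0.0
```

```bash
cat >> h.py <<'E'
def nuts(d,lo=60,zt=15.,near=None):
    hsv=cv2.cvtColor(d['color'],cv2.COLOR_RGB2HSV); m=((hsv[...,1]<75)|(hsv[...,2]<40)).astype(np.uint8)
    m=cv2.morphologyEx(m,cv2.MORPH_CLOSE,np.ones((3,3)))
    cs,_=cv2.findContours(m,cv2.RETR_EXTERNAL,cv2.CHAIN_APPROX_NONE); out=[]
    for c in cs:
        if cv2.contourArea(c)<lo: continue
        px=c[:,0].astype(float)
        w=np.array([ray(d,u,v,zt)[:2] for u,v in px],np.float32)
        (cx,cy),(a,b),_=cv2.minAreaRect(w)
        if not(20<a<42 and 20<b<42): continue
        h=cv2.convexHull(w)[:,0]; ctr=h.mean(0) if 0 else np.array([cx,cy])
        # flats: directions (mod 60) with least total width
        th=np.radians(np.arange(0,60,1.)); W=[]
        for t in th:
            W.append(sum(np.ptp(w@np.array([np.cos(t+k*np.pi/3),np.sin(t+k*np.pi/3)])) for k in range(3)))
        out.append((px.mean(0).round(),np.round([cx,cy],1),(round(a,1),round(b,1)),float(np.degrees(th[int(np.argmin(W))])),round(np.ptp(W),1)))
    return out
E
python3 - <<'E'
from h import *
d=shot('wrist','w1.png')
for o in nuts(d): print(*o)
print('top')
for o in nuts(shot('top')): print(*o)
print(read_state()['eef_pos'])
E
```

```text
[630. 255.] [877.1 266.5] (25.7, 35.3) 35.0 5.9
[304. 208.] [508.7 187.5] (26.8, 24.8) 32.0 6.7
[418. 196.] [620.6 244.2] (27.8, 24.3) 50.0 5.2
[356. 112.] [523.6 300.6] (25.7, 26.1) 4.0 6.1
top
[214. 271.] [506.8 186.2] (27.2, 24.5) 34.0 7.2
[190. 223.] [620.2 243.8] (26.1, 23.7) 59.00000000000001 3.2
[521.08721314 187.2324983  204.2271012 ]
```

View pics/w1.png

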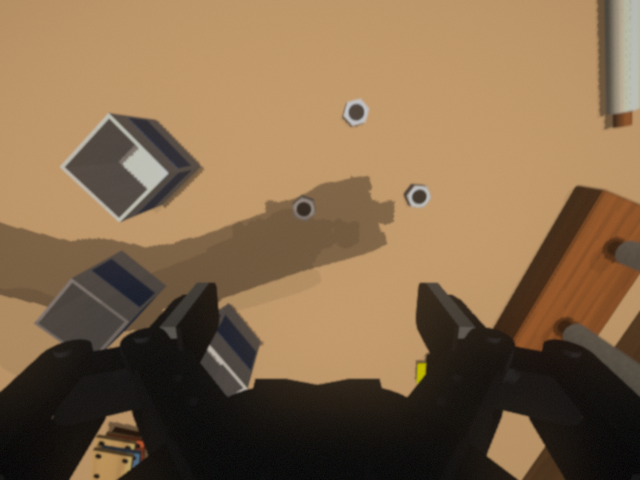

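The wrist view shows the nuts at (304,208), (418,196) and (356,112), matching the top view to 2 mm. I'll pick the first one.

```bash
python3 - <<'E'
from h import *
plan([(1,(508.2,187,60),122),(1,(508.2,187,2),122,3),(-1,None,None,7),(-1,(508.2,187,140),None),(-1,(470.5,-6,140),100),(-1,(470.5,-6,108),None)])
E
```

```text
1 0.1 -0.3 3.61 0 0 -3; 1 0.12 -0.3 3.61 0 0 -3; 1 0.14 -0.29 3.61 0 0 -3; 1 0.15 -0.28 3.61 0 0 -3; 1 0 0 1.93 0 0 0
1 0 0 1.93 0 0 0; 1 0 0 1.93 0 0 0; -1 0 0 0 0 0 0; -1 0 0 0 0 0 0; -1 0 0 0 0 0 0
-1 0 0 0 0 0 0; -1 0 0 0 0 0 0; -1 0 0 0 0 0 0; -1 0 0 0 0 0 0; -1 0 0 -3.45 0 0 0
-1 0 0 -3.45 0 0 0; -1 0 0 -3.45 0 0 0; -1 0 0 -3.45 0 0 0; -1 -2.87 -2.68 0 0 0 4.4; -1 -3.07 -2.46 0 0 0 4.4
-1 -3.25 -2.21 0 0 0 4.4; -1 -3.41 -1.96 0 0 0 4.4; -1 -3.55 -1.69 0 0 0 4.4; -1 0 0 3.2 0 0 0
```

Request:
move_arm --targets "1 0.1 -0.3 3.6 0 0 -3; 1 0.12 -0.3 3.6 0 0 -3; 1 0.14 -0.29 3.6 0 0 -3; 1 0.15 -0.28 3.6 0 0 -3; 1 0 0 2 0 0 0"

```text
clock: 2.8
eef_pos: [506.7, 181.3, 36.8]
tool_rot: [-3.135, 0.0, 2.127]
force: [-0.2, -0.2, -0.3]
width: 85.5
gripper_force: 0.0
```

Request:
move_arm --targets "1 0 0 1.9 0 0 0; 1 0 0 1.9 0 0 0; 1 0 0 0 0 0 0; -1 0 0 0 0 0 0; -1 0 0 0 0 0 0"

```text
clock: 3.22
eef_pos: [509.8, 184.2, 3.1]
tool_rot: [3.141, 0.001, 2.126]
force: [0.5, 0.5, 0.6]
width: 63.7
gripper_force: 0.0
```

Request:
move_arm --targets "-1 0 0 0 0 0 0; -1 0 0 0 0 0 0; -1 0 0 0 0 0 0; -1 0 0 0 0 0 0; -1 0 0 0 0 0 0"

```text
clock: 3.63
eef_pos: [509.2, 185.1, 2.8]
tool_rot: [3.141, 0.0, 2.128]
force: [-0.6, -0.5, -0.3]
width: 0.6
gripper_force: 0.0
```

```bash
python3 - <<'E'
from h import *
d=shot('wrist','w2.png')
for o in nuts(d): print(*o)
print('top')
for o in nuts(shot('top')): print(*o)
E
```

```text
[554. 286.] [616.7 244.4] (37.9, 25.3) 46.0 9.0
[479.  85.] [522.  299.9] (31.9, 24.5) 5.0 8.6
top
[190. 223.] [620.2 243.8] (26.1, 23.7) 58.00000000000001 4.2
```

View pics/w2.png

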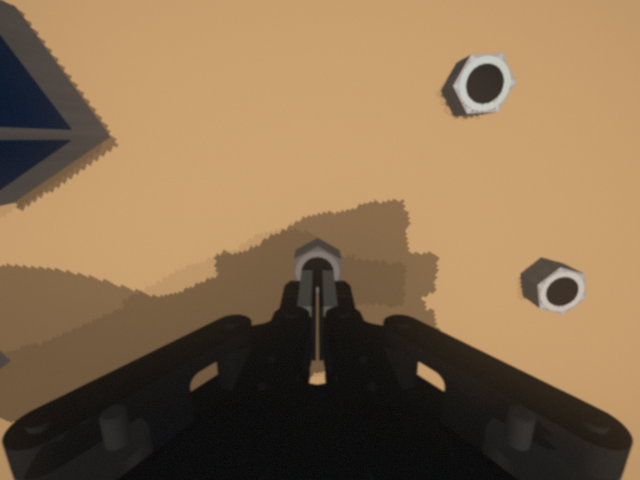

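The shut fingers stand just behind the nut at (318,262), so it slipped out along tool +x. I'll open, back off, and re-measure.

```bash
python3 - <<'E'
from h import *
d=shot('wrist'); s=read_state(); Q=R.from_euler('xyz',s['tool_rot'])
p=ray(d,318,262,15); print(p, s['eef_pos'], Q.inv().apply(p-s['eef_pos']))
print(proj(d,s['eef_pos']), proj(d,ray(d,318,300,2)))
E
```

```text
[505.95785727 192.08565876  15.        ] [508.96771958 185.07264714   2.43698101] [  7.54303034   1.15641974 -12.56329717]
[315.78858698 266.74900849] [318. 300.]
```

Request:
move_arm --targets "1 0 0 -2 0 0 0; 1 0 0 -3.5 0 0 0; 1 0 0 -3.5 0 0 0; 1 0 0 0 0 0 0; 1 0 0 0 0 0 0"

```text
clock: 4.2
eef_pos: [510.5, 185.6, 94.3]
tool_rot: [3.137, 0.001, 2.128]
force: [-0.0, 0.1, -0.6]
width: 60.4
gripper_force: 0.0
```

```bash
python3 - <<'E'
from h import *
d=shot('wrist','w3.png'); s=read_state(); print(s['eef_pos'],s['tool_rot'])
for o in nuts(d): print(*o)
print(proj(d,s['eef_pos']))
E
```

```text
[509.24643727 184.87902615  92.90190896] [3.14046171e+00 5.43498297e-04 2.12766874e+00]
[473. 237.] [618.6 244.7] (32.4, 24.8) 47.0 7.1
[315. 224.] [507.8 188. ] (24.1, 28.0) 29.999999999999996 6.2
[417. 104.] [522.9 300.3] (28.9, 24.5) 5.0 7.7
[313.33816008 265.92478381]
```

View pics/w3.png

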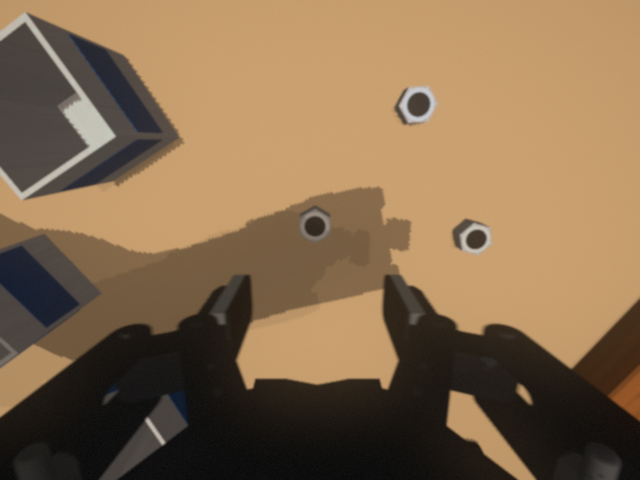

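The nut hasn't moved since before the grasp: (507.8,188) now, (508.7,187.5) then. The fingers must have closed above it, so I'll check the true tip height with the side camera.

Request:
move_arm --targets "-1 0 0 0 0 0 0; -1 0 0 0 0 0 0; -1 0 0 0 0 0 0; -1 0 0 0 0 0 0; -1 0 0 0 0 0 0"

```text
clock: 4.67
eef_pos: [508.5, 185.0, 91.7]
tool_rot: [-3.14, -0.0, 2.128]
force: [-0.5, -0.1, -0.5]
width: 9.5
gripper_force: 0.0
```

```bash
python3 - <<'E'
from h import *
s=read_state(); print(s['eef_pos'],s['width'])
out=[]
d=shot('side'); p=proj(d,s['eef_pos']); print('side',p,'per mm z',proj(d,s['eef_pos']+[0,0,10])-p)
im=d['color'][:,:,::-1].copy(); u,v=p.astype(int); im[v,u]=(0,0,255)
c=im[max(0,v-70):v+70,max(0,u-90):u+90]; print(max(0,u-90),max(0,v-70))
cv2.imwrite('pics/s3.png',cv2.resize(c,None,fx=4,fy=4,interpolation=cv2.INTER_NEAREST))
E
```

```text
[508.53815349 184.95998161  91.69824136] 9.542451386448086
side [298.59108346 339.93715152] per mm z [-0.3205623  -3.63838592]
208 269
```

View pics/s3.png

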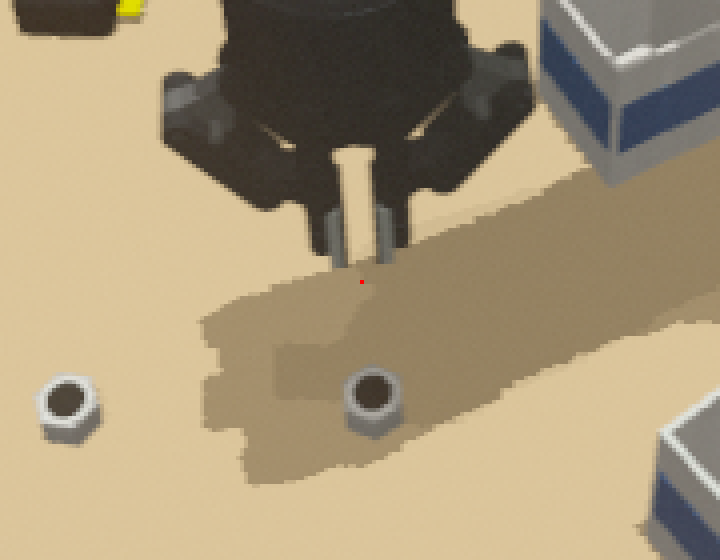

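The finger tips show about 12 mm above the reported TCP: row 265 against 282 in the 4x crop. I'll touch the bench beside the nut with shut fingers to calibrate that height.

Request:
move_arm --targets "-1 -4 0 0 0 0 0; -1 0 0 4 0 0 0; -1 0 0 4 0 0 0; -1 0 0 0.7 0 0 0; -1 0 0 0 0 0 0"

```text
clock: 5.13
eef_pos: [527.5, 150.5, 3.0]
tool_rot: [-3.136, -0.001, 2.129]
force: [-0.3, 0.8, 0.2]
width: 0.1
gripper_force: 0.0
```

Request:
move_arm --targets "-1 0 0 0.5 0 0 0; -1 0 0 0 0 0 0"

```text
clock: 5.3
eef_pos: [530.9, 152.3, 1.5]
tool_rot: [3.139, 0.0, 2.129]
force: [0.2, -0.8, 0.6]
width: 0.2
gripper_force: 0.0
```

Request:
move_arm --targets "-1 0 0 0.3 0 0 0; -1 0 0 0 0 0 0"

```text
clock: 5.47
eef_pos: [530.9, 151.6, -1.5]
tool_rot: [3.139, 0.001, 2.128]
force: [0.3, 0.3, 0.2]
width: -0.5
gripper_force: 0.0
```

Request:
move_arm --targets "-1 0 0 0.3 0 0 0; -1 0 0 0 0 0 0"

```text
clock: 5.63
eef_pos: [530.3, 151.1, -5.3]
tool_rot: [3.141, 0.0, 2.128]
force: [-0.6, -1.1, 1.1]
width: -0.1
gripper_force: 0.0
```

Request:
move_arm --targets "-1 0 0 0.3 0 0 0; -1 0 0 0 0 0 0"

```text
clock: 5.8
eef_pos: [530.0, 151.0, -8.9]
tool_rot: [-3.141, 0.0, 2.128]
force: [-0.6, -0.2, 0.4]
width: -0.1
gripper_force: 0.0
```

Request:
move_arm --targets "-1 0 0 0.2 0 0 0; -1 0 0 0 0 0 0"

```text
clock: 5.97
eef_pos: [529.9, 151.0, -11.0]
tool_rot: [-3.141, -0.0, 2.128]
force: [-0.2, -0.3, 0.1]
width: 0.0
gripper_force: 0.0
```

Request:
move_arm --targets "-1 0 0 0.2 0 0 0; -1 0 0 0 0 0 0"

```text
clock: 6.13
eef_pos: [529.9, 151.0, -13.0]
tool_rot: [-3.141, -0.0, 2.128]
force: [0.1, 0.8, -0.9]
width: 0.2
gripper_force: 0.0
```

Request:
move_arm --targets "-1 0 0 0.2 0 0 0; -1 0 0 0 0 0 0"

```text
clock: 6.3
eef_pos: [530.0, 151.0, -15.0]
tool_rot: [-3.141, -0.0, 2.128]
force: [-0.4, 0.8, -0.1]
width: -0.2
gripper_force: 0.0
```

Request:
move_arm --targets "-1 0 0 0.2 0 0 0; -1 0 0 0 0 0 0"

```text
clock: 6.47
eef_pos: [529.9, 151.0, -17.0]
tool_rot: [-3.141, -0.0, 2.128]
force: [-0.3, 0.2, 0.7]
width: -0.2
gripper_force: 0.0
```

Request:
move_arm --targets "-1 0 0 0.2 0 0 0; -1 0 0 0 0 0 0"

```text
clock: 6.63
eef_pos: [529.9, 151.0, -19.0]
tool_rot: [-3.141, -0.0, 2.128]
force: [0.2, -0.8, 1.0]
width: -0.3
gripper_force: 0.0
```

```bash
python3 - <<'E'
from h import *
s=read_state(); print(s['eef_pos'],s['width'],s['force'])
d=shot('side'); p=proj(d,s['eef_pos']*[1,1,0]); print('side',p)
im=d['color'][:,:,::-1].copy(); u,v=p.astype(int); im[v,u]=(0,0,255)
c=im[max(0,v-70):v+50,max(0,u-90):u+90]
c1=cv2.resize(c,None,fx=4,fy=4,interpolation=cv2.INTER_NEAREST)
cv2.imwrite('pics/s4.png',c1)
E
```

```text
[529.93019121 151.03578085 -18.96041804] -0.33096351661310375 [ 0.17649193 -0.7971659   0.98620826]
side [299.47211201 349.46117818]
```

View pics/s4.png

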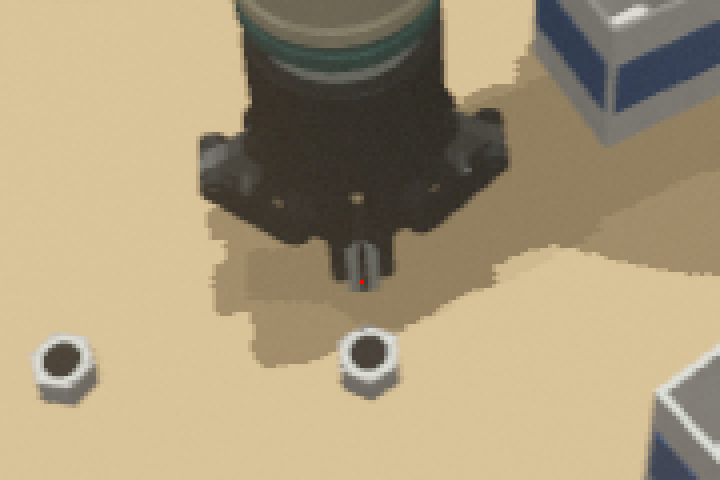

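Contact hasn't shown at TCP z = -19, and the picture puts the tips at bench level. So the real tips sit about 19 mm behind the reported TCP, and I'll plan in tip coordinates from here.

```bash
sed -i "s/p=s\['eef_pos'\].copy(); Q=R.from_euler('xyz',s\['tool_rot'\])/p=s['eef_pos'].copy(); Q=R.from_euler('xyz',s['tool_rot']); p=p-OFF*Q.apply([0,0,1])/; s/^def plan/OFF=19.\ndef plan/" h.py
sed -i "s|            d=Q.inv().apply((tp-p)/n)/10; r=rv/n|            r=rv/n; Q2=Q*R.from_rotvec(r,degrees=True)\n            d=Q.inv().apply((tp-p)/n+OFF*(Q2.apply([0,0,1])-Q.apply([0,0,1])))/10|" h.py
python3 - <<'E'
from h import *
plan([(1,(530,151,50),None),(1,(507.8,188,50),None,1),(1,(507.8,188,3.5),120,2),(1,None,None,2),(-1,None,None,6)])
print()
E
```

```text
1 0 0 -2.49 0 0 0; 1 0 0 -2.49 0 0 0; 1 2.16 0.04 0 0 0 0; 1 2.16 0.04 0 0 0 0; 1 0 0 2.32 0 0 1
1 0 0 2.32 0 0 1; 1 0 0 0 0 0 0; 1 0 0 0 0 0 0; -1 0 0 0 0 0 0; -1 0 0 0 0 0 0
-1 0 0 0 0 0 0; -1 0 0 0 0 0 0; -1 0 0 0 0 0 0; -1 0 0 0 0 0 0
```

Request:
move_arm --targets "1 0 0 -2.5 0 0 0; 1 0 0 -2.5 0 0 0; 1 2.2 0.1 0 0 0 0; 1 2.2 0 0 0 0 0; 1 0 0 0 0 0 1"

```text
clock: 7.1
eef_pos: [505.5, 194.1, 32.2]
tool_rot: [3.14, -0.004, 2.116]
force: [-0.8, 0.5, 0.2]
width: 60.2
gripper_force: 0.0
```

Request:
move_arm --targets "1 0 0 2.3 0 0 1; 1 0 0 2.3 0 0 0; 1 0 0 0 0 0 0; -1 0 0 0 0 0 0; -1 0 0 0 0 0 0"

```text
clock: 7.52
eef_pos: [508.0, 189.1, -14.1]
tool_rot: [3.141, -0.0, 2.093]
force: [0.3, -0.1, 0.4]
width: 63.9
gripper_force: 0.0
```

Request:
move_arm --targets "-1 0 0 0 0 0 0; -1 0 0 0 0 0 0; -1 0 0 0 0 0 0; -1 0 0 0 0 0 0"

```text
clock: 7.85
eef_pos: [508.3, 189.0, -13.5]
tool_rot: [3.14, 0.0, 2.093]
force: [-0.8, 0.1, 7.8]
width: 20.1
gripper_force: 58.5
```

Gripped (58 N). Now to the tin.

```bash
python3 - <<'E'
from h import *
plan([(-1,(508,189,120),None),(-1,(470.5,-6,120),100),(-1,(470.5,-6,93),None)])
E
```

```text
-1 0 0 -3.82 0 0 0; -1 0 0 -3.82 0 0 0; -1 0 0 -3.82 0 0 0; -1 -3.01 -2.6 0 0 0 4; -1 -3.18 -2.38 0 0 0 4
-1 -3.34 -2.15 0 0 0 4; -1 -3.48 -1.92 0 0 0 4; -1 -3.6 -1.67 0 0 0 4; -1 0 0 2.7 0 0 0
```

Request:
move_arm --targets "-1 0 0 -3.8 0 0 0; -1 0 0 -3.8 0 0 0; -1 0 0 -3.8 0 0 0; -1 -3 -2.6 0 0 0 4; -1 -3.2 -2.4 0 0 0 4"

```text
clock: 8.27
eef_pos: [494.9, 113.2, 102.3]
tool_rot: [3.133, -0.001, 1.955]
force: [0.5, -1.3, -1.3]
width: 19.6
gripper_force: 58.7
```

Request:
move_arm --targets "-1 -3.35 -2.15 0 0 0 4; -1 -3.5 -1.9 0 0 0 4; -1 -3.6 -1.7 0 0 0 4; -1 0 0 2.7 0 0 0; -1 0 0 0 0 0 0"

```text
clock: 8.68
eef_pos: [467.5, -10.7, 70.5]
tool_rot: [-3.137, 0.001, 1.737]
force: [-0.8, 1.4, -0.4]
width: 20.0
gripper_force: 58.9
```

```bash
python3 - <<'E'
from h import *
d=shot('wrist','w5.png'); s=read_state(); print(s['eef_pos'],s['tool_rot'],s['width'])
for p in ((470.5,-6,84),(506,187,15)): print(proj(d,p))
im=d['color']; hsv=cv2.cvtColor(im,cv2.COLOR_RGB2HSV)
E
```

```text
[468.54344212  -7.9070748   71.65776276] [-3.13875110e+00 -1.17387362e-04  1.74159127e+00] 19.2163995685044
[323.05596192 269.63529223]
[443.61579506 -86.4880191 ]
```

View pics/w5.png

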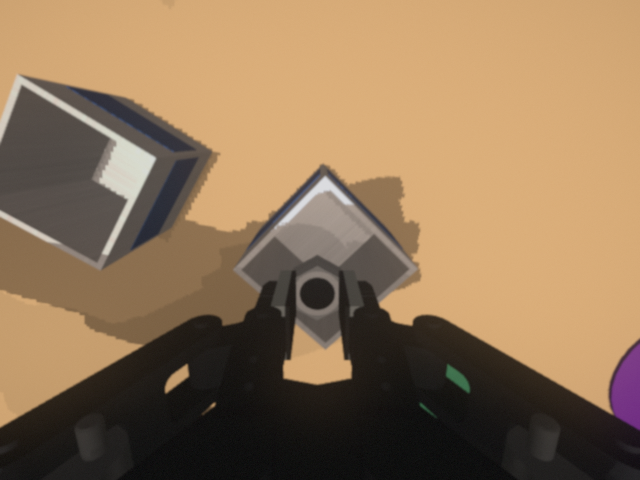

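The held nut is at (318,293) over the tin mouth, whose centre is near (325,267). Releasing.

Request:
move_arm --targets "1 0 0 0 0 0 0; 1 0 0 0 0 0 0; 1 0 0 0 0 0 0; 1 0 0 -2 0 0 0; 1 0 0 -4 0 0 0"

```text
clock: 9.15
eef_pos: [467.3, -5.5, 130.7]
tool_rot: [-3.135, -0.002, 1.747]
force: [1.2, -1.0, 0.1]
width: 78.6
gripper_force: 0.0
```

```bash
python3 - <<'E'
from h import *
d=shot('top')
for o in nuts(d): print(*o)
d=shot('side','s6.png')
for o in nuts(d): print(*o)
plan([(1,(523.6,300.6,90),94),(1,None,None,1)])
E
```

```text
[165. 265.] [523.  299.5] (25.7, 27.8) 5.0 3.8
[191. 223.] [620.2 242.6] (28.4, 23.7) 46.0 4.8
[257. 426.] [521.4 302. ] (26.5, 33.5) 5.0 7.6
[225. 371.] [618.2 247.8] (26.4, 35.5) 46.0 6.5
1 3.65 1.27 0.83 0.1 0 0.8; 1 3.67 1.22 0.83 0.1 0 0.8; 1 3.68 1.18 0.83 0.1 0 0.8; 1 3.7 1.13 0.83 0.1 0 0.8; 1 3.71 1.08 0.83 0.1 0 0.8
1 3.73 1.03 0.83 0.1 0 0.8; 1 3.74 0.98 0.83 0.1 0 0.8; 1 3.75 0.93 0.83 0.1 0 0.8; 1 0 0 0 0 0 0
```

Request:
move_arm --targets "1 3.65 1.27 0.8 0 0 0.8; 1 3.67 1.22 0.8 0 0 0.8; 1 3.68 1.18 0.8 0 0 0.8; 1 3.7 1.13 0.8 0 0 0.8; 1 3.71 1.08 0.8 0 0 0.8"

```text
clock: 9.67
eef_pos: [501.5, 187.0, 92.5]
tool_rot: [3.14, -0.0, 1.675]
force: [0.7, 0.1, 0.2]
width: 85.6
gripper_force: 0.0
```

Request:
move_arm --targets "1 3.73 1.03 0.8 0 0 0.8; 1 3.74 0.98 0.8 0 0 0.8; 1 3.75 0.93 0.8 0 0 0.8; 1 0 0 0 0 0 0; 1 0 0 0 0 0 0"

```text
clock: 10.08
eef_pos: [519.3, 303.0, 68.0]
tool_rot: [-3.141, -0.002, 1.639]
force: [-0.3, -1.1, 0.6]
width: 85.3
gripper_force: 0.0
```

```bash
python3 - <<'E'
from h import *
for o in nuts(shot('wrist')): print(*o)
s=read_state(); print(s['eef_pos'],s['tool_rot'])
plan([(1,(523.6,300.4,3.5),94)])
E
```

```text
[322. 241.] [523.8 302.2] (23.4, 28.6) 5.0 7.2
[519.72500533 299.89940469  68.12569964] [-3.14108954e+00  2.47476426e-04  1.63575627e+00]
1 0.01 0.13 2.79 0 0 -0.1; 1 0.01 0.13 2.79 0 0 -0.1; 1 0.01 0.13 2.79 0 0 -0.1
```

Request:
move_arm --targets "1 0.1 0.13 2.8 0 0 0; 1 0 0.13 2.8 0 0 0; 1 0 0.13 2.8 0 0 0; 1 0 0 0 0 0 0; 1 0 0 0 0 0 0"

```text
clock: 10.55
eef_pos: [523.8, 297.6, -16.2]
tool_rot: [-3.139, 0.002, 1.631]
force: [-0.5, -0.2, 0.9]
width: 85.3
gripper_force: 0.0
```

Request:
move_arm --targets "-1 0 0 0 0 0 0; -1 0 0 0 0 0 0; -1 0 0 0 0 0 0; -1 0 0 0 0 0 0; -1 0 0 0 0 0 0"

```text
clock: 10.97
eef_pos: [525.1, 300.0, -14.7]
tool_rot: [3.14, -0.001, 1.632]
force: [-0.8, 0.0, 0.2]
width: 25.2
gripper_force: 0.0
```

```bash
python3 - <<'E'
from h import *
s=read_state(); print(s['eef_pos'],s['width'],s['gripper_force'])
plan([(-1,(523.6,300.4,110),94),(-1,(472,-4,110),94),(-1,(472,-4,93),None),(-1,None,None)])
E
```

```text
[525.07086922 299.98103536 -14.65455814] 25.228228849893615 0.003667375492568681
-1 0.02 -0.04 -3.52 0 0 -0.2; -1 0.02 -0.04 -3.52 0 0 -0.2; -1 0.02 -0.05 -3.52 0 0 -0.2; -1 -3.75 -0.91 0 0 0 0; -1 -3.75 -0.91 0 0 0 0
-1 -3.75 -0.91 0 0 0 0; -1 -3.75 -0.91 0 0 0 0; -1 -3.75 -0.91 0 0 0 0; -1 -3.75 -0.91 0 0 0 0; -1 -3.75 -0.91 0 0 0 0
-1 -3.75 -0.91 0 0 0 0; -1 0 0 1.7 0 0 0; -1 0 0 0 0 0 0
```

Needs a couple more closing rows.

Request:
move_arm --targets "-1 0 0 0 0 0 0; -1 0 0 0 0 0 0; -1 0 0 -3.5 0 0 0; -1 0 0 -3.5 0 0 0; -1 0 0 -3.5 0 0 0"

```text
clock: 11.38
eef_pos: [523.8, 299.4, 90.2]
tool_rot: [-3.14, 0.001, 1.633]
force: [-0.1, 1.4, 0.0]
width: 20.7
gripper_force: 58.7
```

Request:
move_arm --targets "-1 -3.75 -0.9 0 0 0 0; -1 -3.75 -0.9 0 0 0 0; -1 -3.75 -0.9 0 0 0 0; -1 -3.75 -0.9 0 0 0 0; -1 -3.75 -0.9 0 0 0 0"

```text
clock: 11.8
eef_pos: [490.6, 108.2, 89.8]
tool_rot: [3.141, 0.0, 1.633]
force: [0.4, -0.7, -1.0]
width: 20.2
gripper_force: 58.8
```

Request:
move_arm --targets "-1 -3.75 -0.9 0 0 0 0; -1 -3.75 -0.9 0 0 0 0; -1 -3.75 -0.9 0 0 0 0; -1 0 0 1.7 0 0 0; -1 0 0 0 0 0 0"

```text
clock: 12.22
eef_pos: [469.5, -8.0, 71.2]
tool_rot: [-3.139, 0.001, 1.625]
force: [0.2, 0.6, -1.0]
width: 20.4
gripper_force: 58.9
```

Request:
move_arm --targets "-1 0 0 0 0 0 0; -1 0 0 0 0 0 0"

```text
clock: 12.38
eef_pos: [471.7, -2.6, 72.9]
tool_rot: [3.14, -0.001, 1.634]
force: [0.1, 0.4, 0.4]
width: 20.3
gripper_force: 58.9
```

Request:
move_arm --targets "1 0 0 0 0 0 0; 1 0 0 0 0 0 0; 1 0 0 0 0 0 0; 1 0 0 -2 0 0 0; 1 0 0 -4 0 0 0"

```text
clock: 12.8
eef_pos: [468.1, -3.6, 130.2]
tool_rot: [-3.133, -0.001, 1.634]
force: [2.5, -0.4, 0.0]
width: 79.1
gripper_force: 0.0
```

```bash
python3 - <<'E'
from h import *
for n in('top','side','wrist'):
  for o in nuts(shot(n)): print(n,*o)
plan([(1,(620,243.5,90),140),(1,None,None,1)])
E
```

```text
top [191. 223.] [620.2 243.7] (26.2, 23.7) 46.0 2.9
side [225. 371.] [618.2 247.8] (26.4, 35.5) 49.0 6.3
1 2.97 2.01 0.81 0 0 -5.8; 1 2.75 2.3 0.81 0 0 -5.8; 1 2.5 2.57 0.81 0 0 -5.8; 1 2.23 2.81 0.81 0 0 -5.8; 1 1.93 3.02 0.81 0 0 -5.8
1 1.61 3.2 0.8 0 0 -5.8; 1 1.28 3.35 0.8 0 0 -5.8; 1 0.94 3.46 0.8 0 0 -5.8; 1 0 0 0 0 0 0
```

```bash
python3 - <<'E'
from h import *
plan([(1,(620,243.5,90),78),(1,None,None,1)])
E
```

```text
1 2.97 2.01 0.81 0 0 1.9; 1 3.03 1.91 0.81 0 0 1.9; 1 3.1 1.81 0.81 0 0 1.9; 1 3.16 1.7 0.8 0 0 1.9; 1 3.21 1.6 0.8 0 0 1.9
1 3.27 1.49 0.8 0 0 1.9; 1 3.31 1.38 0.8 0 0 1.9; 1 3.36 1.26 0.8 0 0 1.9; 1 0 0 0 0 0 0
```

Request:
move_arm --targets "1 2.97 2 0.8 0 0 1.9; 1 3.03 1.9 0.8 0 0 1.9; 1 3.1 1.8 0.8 0 0 1.9; 1 3.16 1.7 0.8 0 0 1.9; 1 3.2 1.6 0.8 0 0 1.9"

```text
clock: 13.37
eef_pos: [561.9, 151.8, 91.0]
tool_rot: [-3.141, 0.001, 1.466]
force: [0.4, 0.1, 0.2]
width: 85.4
gripper_force: 0.0
```

Request:
move_arm --targets "1 3.27 1.5 0.8 0 0 1.9; 1 3.3 1.4 0.8 0 0 1.9; 1 3.36 1.3 0.8 0 0 1.9; 1 0 0 0 0 0 0; 1 0 0 0 0 0 0"

```text
clock: 13.78
eef_pos: [615.9, 245.9, 66.2]
tool_rot: [-3.139, 0.0, 1.371]
force: [0.3, 0.0, -0.0]
width: 85.4
gripper_force: 0.0
```

```bash
python3 - <<'E'
from h import *
for o in nuts(shot('wrist')): print(*o)
s=read_state(); print(s['eef_pos'],s['tool_rot'])
plan([(1,(620.3,243.7,3.5),78),(1,None,None,2),(-1,None,None,7),(-1,(620,243.5,110),78),(-1,(470,-8,110),78),(-1,(470,-8,93),None),(-1,None,None,2)])
E
```

```text
[325. 238.] [622. 246.] (29.0, 23.7) 47.0 6.9
[615.85100509 243.32243887  66.68296721] [-3.13958733e+00  1.93606077e-03  1.36930415e+00]
1 0.05 0.15 2.74 0 0 0.2; 1 0.05 0.15 2.74 0 0 0.2; 1 0.04 0.14 2.74 0 0 0.2; 1 0 0 0 0 0 0; 1 0 0 0 0 0 0
-1 0 0 0 0 0 0; -1 0 0 0 0 0 0; -1 0 0 0 0 0 0; -1 0 0 0 0 0 0; -1 0 0 0 0 0 0
-1 0 0 0 0 0 0; -1 0 0 0 0 0 0; -1 -0.01 -0.01 -3.55 0 0 0; -1 -0.01 -0.01 -3.55 0 0 0; -1 -0.01 -0.01 -3.55 0 0 0
-1 -3.46 -1.18 0 0 0 0; -1 -3.46 -1.18 0 0 0 0; -1 -3.46 -1.18 0 0 0 0; -1 -3.46 -1.18 0 0 0 0; -1 -3.46 -1.18 0 0 0 0
-1 -3.46 -1.18 0 0 0 0; -1 -3.46 -1.18 0 0 0 0; -1 -3.46 -1.18 0 0 0 0; -1 0 0 1.7 0 0 0; -1 0 0 0 0 0 0
-1 0 0 0 0 0 0
```

Request:
move_arm --targets "1 0.1 0.15 2.7 0 0 0; 1 0.1 0.15 2.7 0 0 0; 1 0.05 0.15 2.8 0 0 0; 1 0 0 0 0 0 0; 1 0 0 0 0 0 0"

```text
clock: 14.25
eef_pos: [620.5, 242.1, -14.8]
tool_rot: [-3.139, 0.003, 1.366]
force: [0.7, 0.9, 0.3]
width: 85.0
gripper_force: 0.0
```

Request:
move_arm --targets "-1 0 0 0 0 0 0; -1 0 0 0 0 0 0; -1 0 0 0 0 0 0; -1 0 0 0 0 0 0; -1 0 0 0 0 0 0"

```text
clock: 14.67
eef_pos: [622.7, 244.6, -12.5]
tool_rot: [3.14, -0.001, 1.367]
force: [-0.8, -0.3, 0.3]
width: 25.6
gripper_force: 0.2
```

Request:
move_arm --targets "-1 0 0 0 0 0 0; -1 0 0 0 0 0 0; -1 0 0 -3.5 0 0 0; -1 0 0 -3.5 0 0 0; -1 0 0 -3.5 0 0 0"

```text
clock: 15.08
eef_pos: [621.5, 244.2, 92.3]
tool_rot: [-3.14, 0.001, 1.367]
force: [0.8, 0.7, -0.7]
width: 0.4
gripper_force: 0.0
```

Request:
move_arm --targets "-1 -3.45 -1.18 0 0 0 0; -1 -3.45 -1.18 0 0 0 0; -1 -3.45 -1.18 0 0 0 0; -1 -3.45 -1.18 0 0 0 0; -1 -3.45 -1.18 0 0 0 0"

```text
clock: 15.5
eef_pos: [528.5, 86.1, 91.9]
tool_rot: [3.141, -0.0, 1.367]
force: [0.0, -0.8, -0.8]
width: -0.0
gripper_force: 0.0
```

Request:
move_arm --targets "-1 -3.45 -1.18 0 0 0 0; -1 -3.45 -1.18 0 0 0 0; -1 -3.45 -1.18 0 0 0 0; -1 0 0 1.7 0 0 0; -1 0 0 0 0 0 0"

```text
clock: 15.92
eef_pos: [471.6, -9.6, 73.4]
tool_rot: [-3.139, 0.002, 1.362]
force: [0.4, 1.4, -1.1]
width: -0.2
gripper_force: 0.0
```

Request:
move_arm --targets "-1 0 0 0 0 0 0; -1 0 0 0 0 0 0"

```text
clock: 16.08
eef_pos: [475.0, -5.5, 74.9]
tool_rot: [3.14, -0.001, 1.369]
force: [-0.1, 0.0, 0.3]
width: 0.1
gripper_force: 0.0
```

The grip slipped because I was about 3 mm too high. I'll look and go again, lower.

```bash
python3 - <<'E'
from h import *
for n in('top','side','wrist'):
  for o in nuts(shot(n)): print(n,*o)
plan([(1,(620,243.5,80),78),(1,None,None,1)])
E
```

```text
top [191. 221.] [625.6 241.3] (27.8, 24.5) 32.0 3.4
side [222. 369.] [623.3 245.8] (26.1, 35.6) 46.0 7.4
1 3.41 1.15 0.18 0 0 0.1; 1 3.41 1.15 0.18 0 0 0.1; 1 3.41 1.15 0.18 0 0 0.1; 1 3.42 1.14 0.18 0 0 0.1; 1 3.42 1.14 0.18 0 0 0.1
1 3.42 1.14 0.17 0 0 0.1; 1 3.42 1.13 0.17 0 0 0.1; 1 3.42 1.13 0.17 0 0 0.1; 1 0 0 0 0 0 0
```

Request:
move_arm --targets "1 3.4 1.15 -0.1 0 0 0; 1 3.4 1.15 0 0 0 0; 1 3.4 1.15 0.2 0 0 0; 1 3.4 1.15 0.2 0 0 0; 1 3.4 1.15 0.2 0 0 0"

```text
clock: 16.65
eef_pos: [565.4, 150.7, 69.7]
tool_rot: [3.141, -0.001, 1.368]
force: [0.2, -0.3, 0.4]
width: 60.8
gripper_force: 0.0
```

Request:
move_arm --targets "1 3.4 1.15 0.2 0 0 0; 1 3.4 1.15 0.2 0 0 0; 1 3.4 1.15 0.2 0 0 0; 1 0 0 0 0 0 0; 1 0 0 0 0 0 0"

```text
clock: 17.07
eef_pos: [618.7, 245.2, 63.1]
tool_rot: [-3.141, -0.002, 1.372]
force: [-0.4, -1.2, 0.1]
width: 85.5
gripper_force: 0.0
```

```bash
python3 - <<'E'
from h import *
o=nuts(shot('wrist'))
for x in o: print(*x)
s=read_state(); print(s['eef_pos'],s['tool_rot'])
c=o[0][1]; f=o[0][3]
plan([(1,(c[0],c[1],1.5),(f+90)),(1,None,None,2)])
E
```

```text
[329. 240.] [627.5 244.3] (28.7, 23.5) 47.0 7.3
[618.28402861 242.31327864  63.03900177] [-3.14096463e+00  2.54088648e-04  1.36950361e+00]
1 0.04 0.1 0.89 0 0 -6.5; 1 0.03 0.1 0.89 0 0 -6.5; 1 0.02 0.1 0.89 0 0 -6.5; 1 0.01 0.1 0.89 0 0 -6.5; 1 0 0.11 0.89 0 0 -6.5
1 -0.02 0.1 0.89 0 0 -6.5; 1 -0.03 0.1 0.89 0 0 -6.5; 1 -0.04 0.1 0.89 0 0 -6.5; 1 -0.05 0.09 0.89 0 0 -6.5; 1 0 0 0 0 0 0
1 0 0 0 0 0 0
```

Request:
move_arm --targets "1 0.1 0.4 2.7 0 0 0; 1 0.1 0.4 2.7 0 0 0; 1 0.1 0 2.7 0 0 0; 1 0 0 0 0 0 0; 1 0 0 0 0 0 0"

```text
clock: 17.53
eef_pos: [625.8, 240.4, -18.6]
tool_rot: [-3.139, 0.003, 1.366]
force: [0.3, 0.0, 0.4]
width: 85.8
gripper_force: 0.0
```

Request:
move_arm --targets "1 0 0 0 0 0 0; -1 0 0 0 0 0 0; -1 0 0 0 0 0 0; -1 0 0 0 0 0 0; -1 0 0 0 0 0 0"

```text
clock: 17.95
eef_pos: [628.0, 242.4, -16.6]
tool_rot: [3.14, -0.001, 1.367]
force: [0.5, 0.6, -0.2]
width: 39.2
gripper_force: 0.0
```

Request:
move_arm --targets "-1 0 0 0 0 0 0; -1 0 0 0 0 0 0; -1 0 0 0 0 0 0; -1 0 0 0 0 0 0"

```text
clock: 18.28
eef_pos: [627.8, 242.4, -16.8]
tool_rot: [3.141, -0.0, 1.367]
force: [-1.2, -1.2, 6.3]
width: 21.3
gripper_force: 58.6
```

Held. Now to the tin.

```bash
python3 - <<'E'
from h import *
plan([(-1,(627.8,242.4,110),None),(-1,(470,-8,110),None),(-1,(470,-8,93),None)])
E
```

```text
-1 0 0 -3.59 0 0 0; -1 0 0 -3.59 0 0 0; -1 0 0 -3.59 0 0 0; -1 -3.46 -1.3 0 0 0 0; -1 -3.46 -1.3 0 0 0 0
-1 -3.46 -1.3 0 0 0 0; -1 -3.46 -1.3 0 0 0 0; -1 -3.46 -1.3 0 0 0 0; -1 -3.46 -1.3 0 0 0 0; -1 -3.46 -1.3 0 0 0 0
-1 -3.46 -1.3 0 0 0 0; -1 0 0 1.7 0 0 0
```

Request:
move_arm --targets "-1 0 0 -3.6 0 0 0; -1 0 0 -3.6 0 0 0; -1 0 0 -3.6 0 0 0; -1 -3.45 -1.3 0 0 0 0; -1 -3.45 -1.3 0 0 0 0"

```text
clock: 18.7
eef_pos: [590.1, 182.9, 93.1]
tool_rot: [3.136, -0.005, 1.37]
force: [0.2, -1.0, -1.2]
width: 21.7
gripper_force: 59.1
```

Request:
move_arm --targets "-1 -3.45 -1.3 0 0 0 0; -1 -3.45 -1.3 0 0 0 0; -1 -3.45 -1.3 0 0 0 0; -1 -3.45 -1.3 0 0 0 0; -1 -3.45 -1.3 0 0 0 0"

```text
clock: 19.12
eef_pos: [488.3, 22.9, 90.4]
tool_rot: [3.141, 0.0, 1.367]
force: [0.1, -0.3, -0.9]
width: 21.6
gripper_force: 59.1
```

Request:
move_arm --targets "-1 -3.45 -1.3 0 0 0 0; -1 0 0 1.7 0 0 0; -1 0 0 0 0 0 0; -1 0 0 0 0 0 0; -1 0 0 0 0 0 0"

```text
clock: 19.53
eef_pos: [470.8, -5.6, 73.7]
tool_rot: [3.14, -0.001, 1.369]
force: [0.0, -0.1, -0.4]
width: 21.1
gripper_force: 59.1
```

Request:
move_arm --targets "1 0 0 0 0 0 0; 1 0 0 0 0 0 0; 1 0 0 0 0 0 0; 1 0 0 -2 0 0 0; 1 0 0 -4 0 0 0"

```text
clock: 19.95
eef_pos: [466.7, -6.6, 131.1]
tool_rot: [-3.133, 0.002, 1.368]
force: [1.2, 0.7, -0.6]
width: 80.0
gripper_force: 0.0
```

Request:
move_arm --targets "1 -4 0 0 0 0 0; 1 -4 0 0 0 0 0; 1 0 0 0 0 0 0"

```text
clock: 20.2
eef_pos: [451.4, -93.8, 133.8]
tool_rot: [-3.141, 0.005, 1.356]
force: [-0.5, -0.9, -0.0]
width: 85.6
gripper_force: 0.0
```

```bash
python3 - <<'E'
from h import *
for n in('top','side','wrist'):
  for o in nuts(shot(n,n+'7.png')): print(n,*o)
d=shot('wrist'); print(proj(d,(470.5,-6,84)),read_state()['eef_pos'])
a=cv2.imread('pics/wrist7.png'); b=cv2.imread('pics/side7.png')
cv2.imwrite('pics/both7.png',np.hstack([a[:, 100:500],b[100:,150:550][:380].copy() if 0 else b[:,150:550]]))
E
```

```text
[316.82639096 117.2552395 ] [453.8656564  -84.2683156  133.42650235]
```

View pics/both7.png

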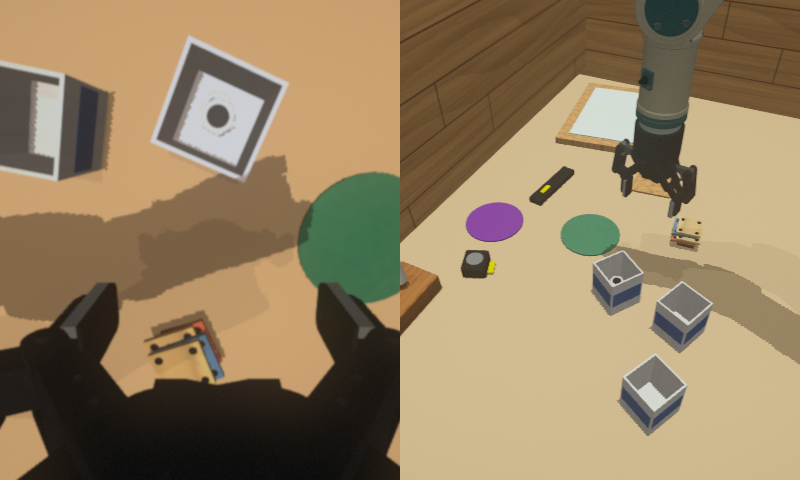

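Left half: one nut hole shows near (217,116) inside the tin and none are loose, so the three nuts are stacked in it. The side view agrees. Now I'll measure the tin mouth and grasp it from above.

```bash
python3 - <<'E'
from h import *
d=shot('wrist')
P=np.array([ray(d,u,v,84)[:2] for u,v in((290,37),(388,83),(343,180),(252,142))]); print(P.mean(0)); e=np.roll(P,-1,0)-P
print([ (round(np.hypot(*x),1),round(np.degrees(np.arctan2(x[1],x[0]))%90,1)) for x in e])
c=P.mean(0)
plan([(1,(*c,115),55),(1,(*c,115),55,1)])
E
```

```text
[471.90757724  -2.49604064]
[(np.float64(64.4), np.float64(55.5)), (np.float64(64.5), np.float64(54.4)), (np.float64(63.4), np.float64(56.0)), (np.float64(65.1), np.float64(55.3))]
1 2.08 0.03 0.94 0 0 5.9; 1 2.07 -0.18 0.93 0 0 5.9; 1 2.04 -0.39 0.93 0 0 5.9; 1 1.99 -0.6 0.93 0 0 5.9; 1 0 0 0 0 0 0
```

Request:
move_arm --targets "1 2.1 0 0.9 0 0 5.9; 1 2.05 -0.2 0.9 0 0 5.9; 1 2 -0.4 0.9 0 0 5.9; 1 1.9 -0.6 0.9 0 0 5.9; 1 0 0 0 0 0 0"

```text
clock: 20.87
eef_pos: [470.7, 1.7, 96.0]
tool_rot: [-3.139, -0.002, 0.961]
force: [-0.5, 0.3, -0.3]
width: 85.5
gripper_force: 0.0
```

Request:
move_arm --targets "1 0 0 0 0 0 0; 1 0 0 0 0 0 0"

```text
clock: 21.03
eef_pos: [470.2, -4.5, 97.3]
tool_rot: [-3.141, 0.0, 0.958]
force: [-0.4, -0.1, 0.9]
width: 85.4
gripper_force: 0.0
```

```bash
python3 - <<'E'
from h import *
s=read_state(); print(s['eef_pos'],np.degrees(s['tool_rot']))
plan([(1,(471,-4.5,115),55.3),(1,(471,-4.5,32),None),(1,None,None,2)])
E
```

```text
[470.22469576  -4.51424363  97.26588861] [-1.79981714e+02  2.78560767e-02  5.49169391e+01]
1 0.05 0.06 0.13 0 0 -0.4; 1 0 0 2.77 0 0 0; 1 0 0 2.77 0 0 0; 1 0 0 2.77 0 0 0; 1 0 0 0 0 0 0
1 0 0 0 0 0 0
```

Request:
move_arm --targets "1 0 0 2.8 0 0 0; 1 0 0 2.8 0 0 0; 1 0 0 2.8 0 0 0; 1 0 0 0 0 0 0; 1 0 0 0 0 0 0"

```text
clock: 21.45
eef_pos: [469.3, -5.9, 12.9]
tool_rot: [-3.139, 0.002, 0.955]
force: [0.0, -0.6, 0.8]
width: 85.0
gripper_force: 0.0
```

Request:
move_arm --targets "-1 0 0 0 0 0 0; -1 0 0 0 0 0 0; -1 0 0 0 0 0 0; -1 0 0 0 0 0 0; -1 0 0 0 0 0 0"

```text
clock: 21.87
eef_pos: [471.6, -5.4, 15.2]
tool_rot: [3.139, -0.002, 0.955]
force: [-1.2, -0.4, 7.8]
width: 65.6
gripper_force: 67.6
```

```bash
python3 - <<'E'
from h import *
s=read_state(); p=s['eef_pos']; print(p,s['width'],s['gripper_force'])
z=p[2]+19
plan([(-1,(p[0],p[1],z+30),None,2),(-1,(586.5,-142.2,z+30),55+21.4),(-1,None,None,2),(-1,(586.5,-142.2,z+4.5),None,2),(-1,None,None,2)],lim=30)
E
```

```text
[471.60918238  -5.37776937  15.15541394] 65.61728432370863 67.58659243583679
-1 0 0.01 -1.5 0 0 0; -1 0 0.01 -1.5 0 0 0; -1 -0.76 2.88 0.01 0 0 -3.6; -1 -0.94 2.83 0 0 0 -3.6; -1 -1.11 2.76 0 0 0 -3.6
-1 -1.28 2.69 0 0 0 -3.6; -1 -1.45 2.6 0 0 0 -3.6; -1 -1.61 2.5 0 0 0 -3.6; -1 0 0 0 0 0 0; -1 0 0 0 0 0 0
-1 0 0 1.28 0 0 0; -1 0 0 1.28 0 0 0; -1 0 0 0 0 0 0; -1 0 0 0 0 0 0
```

Request:
move_arm --targets "-1 0 0 -1.5 0 0 0; -1 0 0 -1.5 0 0 0; -1 -0.76 2.9 0 0 0 -3.6; -1 -0.94 2.8 0 0 0 -3.6; -1 -1.1 2.75 0 0 0 -3.6"

```text
clock: 22.28
eef_pos: [529.0, -74.2, 44.9]
tool_rot: [3.139, -0.0, 1.148]
force: [1.2, -0.8, -2.5]
width: 65.4
gripper_force: 68.3
```

Request:
move_arm --targets "-1 -1.3 2.7 0 0 0 -3.6; -1 -1.45 2.6 0 0 0 -3.6; -1 -1.6 2.5 0 0 0 -3.6; -1 0 0 0 0 0 0; -1 0 0 0 0 0 0"

```text
clock: 22.7
eef_pos: [585.8, -144.8, 43.9]
tool_rot: [3.14, 0.001, 1.328]
force: [0.2, 0.4, -2.5]
width: 65.3
gripper_force: 70.2
```

Request:
move_arm --targets "-1 0 0 1.3 0 0 0; -1 0 0 1 0 0 0; -1 0 0 0 0 0 0; -1 0 0 0 0 0 0"

```text
clock: 23.03
eef_pos: [583.8, -140.7, 19.3]
tool_rot: [-3.139, 0.0, 1.334]
force: [-0.1, -0.3, -1.6]
width: 65.4
gripper_force: 70.6
```

```bash
python3 - <<'E'
from h import *
s=read_state(); print(s['qpos'].tolist(),s['eef_pos'].tolist(),s['tool_rot'].tolist())
E
```

```text
[0.3568566858928975, 0.8188044643923302, -0.2703241273180995, 1.7872482386575113, 0.35958992948072716, 0.586859895693923, -0.3712005539431846] [583.809311023399, -140.68604122086333, 19.329630727496035] [-3.1388655841924544, 9.735681123279605e-06, 1.3337289745327796]
```

Request:
move_arm --targets "1 0 0 0.1 0 0 0; 1 0 0 0 0 0 0; 1 0 0 0 0 0 0; 1 0 0 -4 0 0 0; 1 0 0 -4 0 0 0"

```text
clock: 23.45
eef_pos: [582.8, -141.4, 97.9]
tool_rot: [-3.135, -0.0, 1.333]
force: [1.2, -0.8, 0.7]
width: 85.3
gripper_force: 0.0
```

Request:
move_arm --targets "1 0 0 -4 0 0 0; 1 0 0 -4 0 0 0; 1 0 0 -4 0 0 0; 1 0 0 -4 0 0 0; 1 0 0 0 0 0 0"

```text
clock: 23.87
eef_pos: [590.2, -142.2, 268.5]
tool_rot: [3.126, -0.001, 1.332]
force: [1.9, 0.8, 0.1]
width: 85.4
gripper_force: 0.0
```

```bash
python3 - <<'E'
from h import *
s=read_state(); print(s['qpos'].tolist(),s['eef_pos'].tolist(),s['tool_rot'].tolist())
E
```

```text
[0.43576633684716615, 0.5164880008349116, -0.39070066744825693, 1.5691754400901308, 0.2163894866758363, 1.0824227048504234, -0.24674022443754265] [590.182337638301, -142.20153608885633, 268.5293091276096] [3.125526717850786, -0.0007724063393692582, 1.3319127677608704]
```

Request:
move_arm --targets "1 0 -1 0 0 5 5; 1 0 -2 0 0 5 5; 1 0 -3 0 0 5 5; 1 0 -3 0 0 5 5; 1 0 0 0 0 5 5"

```text
clock: 24.28
eef_pos: [497.7, -104.0, 261.1]
tool_rot: [-3.035, -0.422, 0.863]
force: [-0.8, 0.8, -1.4]
width: 85.5
gripper_force: 0.0
```

```bash
python3 - <<'E'
from h import *
s=read_state(); print(s['qpos'].tolist(),s['eef_pos'].tolist(),s['tool_rot'].tolist())
E
```

```text
[0.8406427546471945, 0.41750679049852196, -0.5230483930309219, 1.9032880799280363, -0.30577301727221, 0.8534321434836779, -0.125021620199838] [497.74124493624686, -104.00142130809503, 261.1166646035436] [-3.0348539561847545, -0.4222581073000353, 0.8632264569394028]
```

```bash
cat > kin.py <<'E'
import numpy as np, itertools
from scipy.optimize import least_squares
from scipy.spatial.transform import Rotation as R
D=[([1.17820864,0.62914171,0.03844975,1.51813779,-0.02698781,0.99629409,-0.02001452],[208.51,-615.1,203.6],[-3.1401,0,0.32678]),
([0.3568566858928975,0.8188044643923302,-0.2703241273180995,1.7872482386575113,0.35958992948072716,0.586859895693923,-0.3712005539431846],[583.8,-140.7,19.33],[-3.13887,0,1.33373]),
([0.43576633684716615,0.5164880008349116,-0.39070066744825693,1.5691754400901308,0.2163894866758363,1.0824227048504234,-0.24674022443754265],[590.18,-142.2,268.53],[3.12553,-0.00077,1.33191]),
([0.8406427546471945,0.41750679049852196,-0.5230483930309219,1.9032880799280363,-0.30577301727221,0.8534321434836779,-0.125021620199838],[497.74,-104.,261.1],[-3.03485,-0.42226,0.86323])]
def fk(q,p,s):
    h,L1,L2,L3,e1,e2,e3,by,ty=p
    Q=R.from_rotvec([0,0,by]);x=np.array([0,0,h])
    def rot(ax,a): return R.from_rotvec(np.array(ax)*a)
    Z=[0,0,1];Y=[0,1,0]
    Q=Q*rot(Z,s[0]*q[0])*rot(Y,q[1])*rot(Z,s[1]*q[2]); x=x+Q.apply([e1,0,L1])
    Q=Q*rot(Y,q[3]); x=x+Q.apply([e2,0,0])
    Q=Q*rot(Z,s[2]*q[4]); x=x+Q.apply([0,0,L2])
    Q=Q*rot(Y,q[5]); x=x+Q.apply([e3,0,0])
    Q=Q*rot(Z,s[3]*q[6]); x=x+Q.apply([0,0,L3])
    return x,Q*rot(Z,ty)
def res(p,s):
    r=[]
    for q,e,t in D:
        x,Q=fk(q,p,s); r+=list(x-e)+list(300*(Q.inv()*R.from_euler('xyz',t)).as_rotvec())
    return np.array(r)
if __name__=='__main__':
    best=[]
    for s in itertools.product([1,-1],repeat=4):
        for ty in(0,1.57,3.14,-1.57):
          for by in (0,-2.4):
            f=least_squares(res,[330,400,400,280,0,0,0,by,ty],args=(s,)); best.append((f.cost,s,f.x))
    best.sort(key=lambda a:a[0])
    for b in best[:3]: print(round(b[0],1),b[1],b[2].round(2).tolist())
E
python3 kin.py
```

```text
19.1 (-1, -1, -1, -1) [313.19, 581.62, 395.56, 367.32, -17.82, 11.05, 2.77, -0.04, 1.53]
19.1 (-1, -1, -1, -1) [313.19, 581.62, 395.56, 367.32, -17.82, 11.05, 2.77, -0.04, 1.53]
19.1 (-1, -1, -1, -1) [313.19, 581.62, 395.56, 367.32, -17.82, 11.05, 2.77, -0.04, 1.53]
```

```bash
cat > feas.py <<'E'
from kin import *
s=(-1,-1,-1,-1)
p=least_squares(res,[313,580,396,367,0,0,0,0,1.57],args=(s,)).x
lo=np.array([-3.06,-.37,-1.25,.18,-1.1,.23,-2.94]);hi=np.array([3.06,2.12,1.32,2.47,4.24,1.98,2.94])
def pose(C,phi,a,flip):
    u=np.array([np.cos(phi),np.sin(phi),0]); t=u*np.sin(a)+np.array([0,0,-np.cos(a)])
    y=np.cross([0,0,1],u)*(-1); x=np.cross(y,t)
    if flip: x,y=-x,-y
    return C+27*t, R.from_matrix(np.array([x,y,t]).T)
def ik(x,Q,q0):
    def f(q):
        X,K=fk(q,p,s); return np.r_[X-x,300*(K.inv()*Q).as_rotvec(),2*(q-q0)]
    r=least_squares(f,np.clip(q0,lo+.01,hi-.01),bounds=(lo,hi),max_nfev=60); return r.x,np.abs(f(r.x)[:6]).max()
if __name__=='__main__':
    mc=np.array([586.5,-142.2,0]); out=[]
    for k in range(24):
        phi=k*np.pi/12-.237; u=np.array([np.cos(phi),np.sin(phi),0])
        for a in np.radians([30,45,60]):
            for fl in(0,1):
                q0=np.array([.36,.7,-.2,1.7,.3,.9,0.]); w=0;tr=[]
                for C,aa in((mc+[0,0,45],a),(mc+[0,0,80],a-.6),(mc-75*u+[0,0,36],a-np.pi/2),(mc-75*u+[0,0,36],a),(mc+[0,0,45],a-np.pi/2)):
                    x,Q=pose(C,phi,aa,fl); q,e=ik(x,Q,q0); 
                    if e>8:
                        for q1 in ([.36,.7,-.2,1.7,.3,.9,1.5],[.36,.7,-.2,1.7,.3,.9,-1.5],[.36,.7,-.2,1.7,1.57,.9,0],[.36,.7,-.2,1.7,3,.9,0]):
                            q2,e2=ik(x,Q,np.array(q1))
                            if e2<e: q,e=q2,e2
                    tr.append(round(e)); w=max(w,e); q0=q
                out.append((w,k*15,round(np.degrees(a)),fl,tr))
    out.sort(key=lambda o:o[0])
    print(p.round(1))
    for o in out[:14]: print(o)
E
time python3 feas.py
```

```text
[313.2 581.6 395.6 367.3 -17.8  11.    2.8  -0.    1.5]
(np.float64(0.023676886529440902), 150, 30, 1, [0, 0, 0, 0, 0])
(np.float64(0.024652667819692616), 270, 45, 1, [0, 0, 0, 0, 0])
(np.float64(0.02473180395863003), 270, 60, 0, [0, 0, 0, 0, 0])
(np.float64(0.025408838518279533), 135, 30, 1, [0, 0, 0, 0, 0])
(np.float64(0.026193734077466682), 255, 45, 1, [0, 0, 0, 0, 0])
(np.float64(0.02627829502585623), 255, 60, 0, [0, 0, 0, 0, 0])
(np.float64(0.026397799690375374), 270, 60, 1, [0, 0, 0, 0, 0])
(np.float64(0.02749445766501427), 105, 60, 1, [0, 0, 0, 0, 0])
(np.float64(0.027653161675183432), 105, 45, 1, [0, 0, 0, 0, 0])
(np.float64(0.027853570668239232), 285, 60, 0, [0, 0, 0, 0, 0])
(np.float64(0.02794996879965733), 270, 45, 0, [0, 0, 0, 0, 0])
(np.float64(0.028061533950940576), 255, 30, 1, [0, 0, 0, 0, 0])
(np.float64(0.02811566974975829), 90, 60, 1, [0, 0, 0, 0, 0])
(np.float64(0.028162129092959415), 255, 45, 0, [0, 0, 0, 0, 0])
real	0m28.486s
user	0m28.912s
sys	0m0.043s
```

```bash
cat > sim.py <<'E'
from feas import *
from cell import read_state
st=read_state(); qc=st['qpos']
mc=np.array([586.5,-142.2,0])
for rel in(90,270):
  phi=np.radians(-13.6+rel); u=np.array([np.cos(phi),np.sin(phi),0])
  for fl in(0,1):
    for a in np.radians([40,50,60]):
      q=qc.copy(); W=0;J=0;mar=9; info=[]
      # key list: C, tilt, nsteps
      up=np.array([0,0,1.])
      K=[(mc+220*up-60*u,a,25),(mc+45*up,a,10),(mc+90*up,a,4),(mc-75*u+80*up,a-np.pi/2,15),(mc-75*u+36*up,a-np.pi/2,4),(mc-75*u+36*up+120*(up*np.cos(a-np.pi/2)-u*np.sin(a-np.pi/2)),a-np.pi/2,5),(mc-75*u+200*up,a,15),(mc-75*u+36*up,a,8),(mc+60*up,a-np.pi/2,15),(mc+150*up,a-np.pi/2,6),(np.array([519,-376,150]),a-np.pi/2,10)]
      c0=mc+250*up;a0=0
      for C,aa,n in K:
        w=0
        for i in range(1,n+1):
          x,Q=pose(c0+(C-c0)*i/n,phi,a0+(aa-a0)*i/n,fl); q2,e=ik(x,Q,q); 
          if not(i==1 and aa==a and c0[2]==250): J=max(J,np.abs(q2-q).max())
          q=q2;w=max(w,e); mar=min(mar,(q-lo).min(),(hi-q).min())
        info.append(round(w)); c0,a0=C,aa
      print(rel,fl,round(np.degrees(a)),info,'maxstep',round(J,2),'margin',round(mar,2))
E
python3 sim.py
```

```text
90 0 40 [0, 0, 0, 0, 0, 0, 0, 0, 0, 0, 0] maxstep 0.13 margin 0.28
90 0 50 [0, 0, 0, 0, 0, 0, 0, 0, 0, 0, 0] maxstep 0.13 margin 0.3
90 0 60 [0, 0, 0, 0, 0, 0, 0, 0, 0, 0, 0] maxstep 0.13 margin 0.34
90 1 40 [0, 0, 0, 0, 0, 10, 0, 0, 4, 10, 5] maxstep 0.11 margin 0.0
90 1 50 [0, 0, 0, 0, 0, 0, 0, 0, 0, 0, 0] maxstep 0.1 margin 0.0
90 1 60 [0, 0, 0, 0, 0, 0, 0, 0, 0, 0, 0] maxstep 0.1 margin 0.0
270 0 40 [8, 5, 0, 0, 0, 0, 9, 7, 0, 0, 0] maxstep 0.15 margin 0.0
270 0 50 [30, 27, 5, 0, 0, 0, 32, 30, 4, 0, 0] maxstep 0.13 margin 0.0
270 0 60 [54, 51, 26, 14, 0, 0, 56, 54, 25, 0, 0] maxstep 0.13 margin 0.0
270 1 40 [0, 0, 0, 0, 0, 0, 0, 0, 0, 0, 0] maxstep 0.11 margin 0.0
270 1 50 [0, 0, 0, 0, 0, 0, 0, 0, 0, 0, 0] maxstep 0.11 margin 0.04
270 1 60 [0, 0, 0, 0, 0, 0, 0, 0, 0, 0, 0] maxstep 0.11 margin 0.12
```

Plane rel=90, unflipped, a=45 works with good joint margins. The tin will tip toward φ=76.4°, and I'll approach it at 45°.

```bash
cat >> h.py <<'E'
UP=np.array([0,0,1.]); PH=np.radians(76.4); U=np.array([np.cos(PH),np.sin(PH),0]); MC=np.array([586.5,-142.2,0])
def tt(a): a=np.radians(a); return U*np.sin(a)-UP*np.cos(a)
def tq(a):
    t=tt(a); y=np.cross(U,UP); x=np.cross(y,t); return R.from_matrix(np.array([x,y,t]).T)
def tip():
    s=read_state(); return s['eef_pos']-OFF*R.from_euler('xyz',s['tool_rot']).apply([0,0,1])
E
python3 - <<'E'
from h import *
C=np.array([583.8,-140.7,45]); t=tt(45)
print(tip())
plan([(1,C-122*t,tq(45)),(1,None,None,2)])
E
```

```text
[ 494.24711042 -111.2008238   278.34918119]
1 -1.83 2.69 2.06 1.9 3.8 -4.7; 1 -2.18 2.58 1.83 1.9 3.8 -4.7; 1 -2.51 2.44 1.58 1.9 3.8 -4.7; 1 -2.8 2.26 1.31 1.9 3.8 -4.7; 1 -3.06 2.05 1.03 1.9 3.8 -4.7
1 0 0 0 0 0 0; 1 0 0 0 0 0 0
```

Request:
move_arm --targets "1 -1.83 2.7 2.06 1.9 3.8 -4.7; 1 -2.2 2.6 1.83 1.9 3.8 -4.7; 1 -2.5 2.45 1.6 1.9 3.8 -4.7; 1 -2.8 2.25 1.3 1.9 3.8 -4.7; 1 -3.05 2.05 1.03 1.9 3.8 -4.7"

```text
clock: 24.7
eef_pos: [572.3, -217.5, 116.7]
tool_rot: [3.132, -0.781, 1.347]
force: [1.5, -0.2, -0.1]
width: 85.0
gripper_force: 0.0
```

Request:
move_arm --targets "1 0 0 0 0 0 0; 1 0 0 0 0 0 0; 1 0 0 0 0 0 0"

```text
clock: 24.95
eef_pos: [572.7, -213.4, 118.5]
tool_rot: [3.137, -0.783, 1.342]
force: [0.6, 1.3, 2.2]
width: 85.4
gripper_force: 0.0
```

```bash
python3 - <<'E'
from h import *
C=np.array([583.8,-140.7,45]); t=tt(45); s=read_state()
print(tip(), C-122*t, (R.from_euler('xyz',s['tool_rot']).inv()*tq(45)).as_rotvec(degrees=True))
d=shot('wrist','w8.png')
for a,b in((33,33),(33,-33),(-33,-33),(-33,33)): print(proj(d,C+42*UP+a*U+b*np.cross(UP,U)))
plan([(1,C-122*t,tq(45),2),(1,C+8*t,None)])
E
```

```text
[ 569.56617532 -226.40356259  131.93320924] [ 563.51498891 -224.54818618  131.2670273 ] [-0.08755372  0.15213689  0.3460927 ]
[267.23055644 158.37687254]
[351.12982483 158.95049054]
[355.39685718 232.19797633]
[259.6096673  231.54185288]
1 -0.12 -0.36 0.13 0 0.2 0.3; 1 -0.12 -0.36 0.13 0 0.2 0.3; 1 0 0 3.25 0 0 0; 1 0 0 3.25 0 0 0; 1 0 0 3.25 0 0 0
1 0 0 3.25 0 0 0
```

View pics/w8.png

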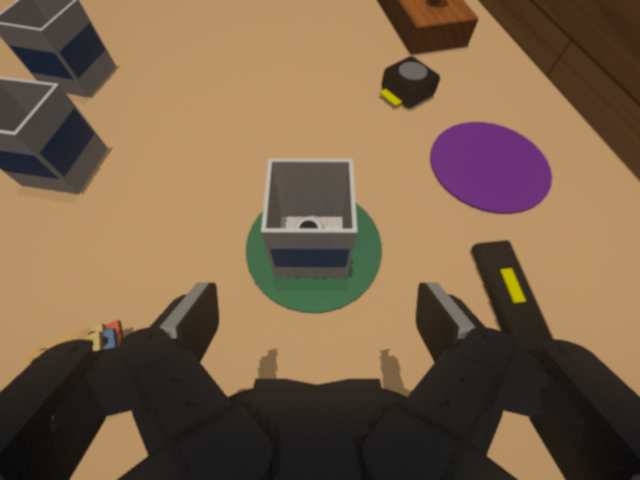

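The tin mouth corners are at about (270,160), (353,160), (356,230) and (263,230), within 3 px of prediction. It stands on the mat with the nuts inside. Approaching and gripping.

Request:
move_arm --targets "1 -0.1 -0.35 0 0 0 0; 1 -0.1 -0.3 0.3 0 0 0; 1 0 0 3.2 0 0 0; 1 0 0 3.2 0 0 0; 1 0 0 3.2 0 0 0"

```text
clock: 25.42
eef_pos: [582.8, -147.8, 49.1]
tool_rot: [3.128, -0.774, 1.348]
force: [0.4, 0.4, -0.5]
width: 85.4
gripper_force: 0.0
```

Request:
move_arm --targets "1 0 0 3.2 0 0 0; 1 0 0 0 0 0 0; 1 0 0 0 0 0 0; 1 0 0 0 0 0 0"

```text
clock: 25.75
eef_pos: [588.2, -126.6, 25.9]
tool_rot: [3.13, -0.776, 1.347]
force: [0.6, -0.5, -0.3]
width: 85.0
gripper_force: 0.0
```

Request:
move_arm --targets "-1 0 0 0 0 0 0; -1 0 0 0 0 0 0; -1 0 0 0 0 0 0; -1 0 0 0 0 0 0; -1 0 0 0 0 0 0"

```text
clock: 26.17
eef_pos: [588.2, -127.4, 25.4]
tool_rot: [3.132, -0.778, 1.343]
force: [-1.4, -1.7, 6.2]
width: 65.2
gripper_force: 66.5
```

```bash
python3 - <<'E'
from h import *
s=read_state(); tp=tip(); C=np.array([583.8,-140.7,45]); print(tp,C+8*tt(45),s['force'],s['width'],s['gripper_force'])
off=tp-C; ax=off@U; az=off[2]
print('off',ax,az,off@np.cross(UP,U))
# lift, rotate -90 about tool y while moving, lay
C1=np.array([*(MC-75*U)[:2],36]) 
def T(C,k): # k degrees of tin tilt toward U
    k=np.radians(k); return C+U*(ax*np.cos(k)+az*np.sin(k))+UP*(-ax*np.sin(k)+az*np.cos(k))
C2=C*[1,1,0]+[0,0,75]
plan([(-1,T(C2,0),tq(45),2)],lim=30)
# rotate in 3 chunks
print()
plan([(-1,T(C2,0),tq(45),2),(-1,T(C2*2/3+ (C1+30*UP)/3,30),tq(15),8),(-1,T(C2/3+ (C1+30*UP)*2/3,60),tq(-15),8),(-1,T(C1+30*UP,88),tq(-43),8),(-1,None,None,2),(-1,T(C1+1*UP,88),None,3)])
E
```

```text
[ 585.02668066 -140.37197887   38.88461248] [ 585.13016466 -135.20175828   39.34314575] [-1.43604057 -1.71453731  6.23410722] 65.17777845310576 66.4523434638977
off 0.6072680319412191 -6.1153875206076265 -1.1151541840739607
-1 1.06 -0.05 -1.07 0.1 0.2 0.2; -1 1.06 -0.05 -1.06 0.1 0.2 0.2

-1 1.06 -0.05 -1.07 0.1 0.2 0.2; -1 1.06 -0.05 -1.06 0.1 0.2 0.2; -1 -0.4 0.01 -0.23 0 -3.8 -0; -1 -0.41 0.01 -0.21 0 -3.8 -0; -1 -0.42 0.01 -0.2 0 -3.8 -0
-1 -0.44 0.01 -0.18 0 -3.8 -0; -1 -0.45 0.01 -0.15 0 -3.8 -0; -1 -0.46 0.01 -0.13 0 -3.8 -0; -1 -0.46 0.01 -0.11 0 -3.8 -0; -1 -0.47 0.01 -0.09 0 -3.8 -0
-1 -0.46 0.01 -0.08 0 -3.7 0; -1 -0.47 0.01 -0.06 0 -3.7 0; -1 -0.47 0.01 -0.04 0 -3.7 0; -1 -0.47 0.01 -0.01 0 -3.7 0; -1 -0.47 0.01 0.01 0 -3.7 0
-1 -0.47 0.01 0.03 0 -3.7 0; -1 -0.47 0.01 0.05 0 -3.7 0; -1 -0.46 0.01 0.08 0 -3.7 0; -1 -0.43 0.01 0.08 0 -3.5 -0; -1 -0.43 0.01 0.1 0 -3.5 -0
-1 -0.42 0.01 0.12 0 -3.5 -0; -1 -0.41 0.01 0.14 0 -3.5 -0; -1 -0.4 0.01 0.16 0 -3.5 -0; -1 -0.39 0.01 0.18 0 -3.5 -0; -1 -0.38 0.01 0.19 0 -3.5 -0
-1 -0.37 0.01 0.21 0 -3.5 -0; -1 0 0 0 0 0 0; -1 0 0 0 0 0 0; -1 0.66 0 0.71 0 0 0; -1 0.66 0 0.71 0 0 0
-1 0.66 0 0.71 0 0 0
```

Request:
move_arm --targets "-1 1.06 0 -1.06 0 0 0; -1 1.06 0 -1.06 0 0 0; -1 -0.4 0 -0.23 0 -3.8 0; -1 -0.41 0 -0.21 0 -3.8 0; -1 -0.42 0 -0.2 0 -3.8 0"

```text
clock: 26.58
eef_pos: [584.6, -139.4, 52.2]
tool_rot: [3.134, -0.578, 1.341]
force: [0.5, 0.5, -2.2]
width: 65.9
gripper_force: 67.8
```

Request:
move_arm --targets "-1 -0.44 0 -0.18 0 -3.8 0; -1 -0.45 0 -0.15 0 -3.8 0; -1 -0.46 0 -0.13 0 -3.8 0; -1 -0.46 0 -0.11 0 -3.8 0; -1 -0.47 0 -0.09 0 -3.8 0"

```text
clock: 27.0
eef_pos: [579.3, -161.1, 48.8]
tool_rot: [3.135, -0.247, 1.34]
force: [0.0, 0.4, -3.2]
width: 65.2
gripper_force: 68.1
```

Request:
move_arm --targets "-1 -0.46 0 -0.08 0 -3.7 0; -1 -0.47 0 -0.06 0 -3.7 0; -1 -0.47 0 -0.04 0 -3.7 0; -1 -0.47 0 0 0 -3.7 0; -1 -0.47 0 0 0 -3.7 0"

```text
clock: 27.42
eef_pos: [574.0, -183.0, 47.5]
tool_rot: [3.135, 0.075, 1.338]
force: [0.2, 0.3, -2.3]
width: 65.4
gripper_force: 68.0
```

Request:
move_arm --targets "-1 -0.47 0 0.03 0 -3.7 0; -1 -0.47 0 0.05 0 -3.7 0; -1 -0.46 0 0.08 0 -3.7 0; -1 -0.43 0 0.08 0 -3.5 0; -1 -0.43 0 0.1 0 -3.5 0"

```text
clock: 27.83
eef_pos: [568.9, -204.3, 48.0]
tool_rot: [3.135, 0.389, 1.336]
force: [-0.2, 0.7, -2.4]
width: 65.2
gripper_force: 68.0
```

Request:
move_arm --targets "-1 -0.42 0 0.12 0 -3.5 0; -1 -0.41 0 0.14 0 -3.5 0; -1 -0.4 0 0.16 0 -3.5 0; -1 -0.39 0 0.18 0 -3.5 0; -1 -0.38 0 0.19 0 -3.5 0"

```text
clock: 28.25
eef_pos: [564.1, -224.6, 49.9]
tool_rot: [3.133, 0.693, 1.333]
force: [0.2, -0.2, -4.1]
width: 65.5
gripper_force: 68.1
```

Request:
move_arm --targets "-1 -0.3 0 0.2 0 -2.5 0; -1 0 0 0 0 0 0; -1 0 0 0 0 0 0; -1 0 0 0 0 0 0"

```text
clock: 28.58
eef_pos: [562.6, -230.1, 50.4]
tool_rot: [3.134, 0.736, 1.333]
force: [0.7, -0.1, -2.6]
width: 65.2
gripper_force: 68.2
```

```bash
python3 - <<'E'
from h import *
s=read_state(); tp=tip(); Q=R.from_euler('xyz',s['tool_rot'])
dev=(Q.inv()*tq(-45)).as_rotvec(degrees=True); print(tp,dev,s['force'],s['width'])
k=87; ax,az=.6,-6.1; kk=np.radians(k); C=tp-U*(ax*np.cos(kk)+az*np.sin(kk))-UP*(-ax*np.sin(kk)+az*np.cos(kk)); print('tin ctr',C,'want',(MC-75*U)[:2])
d=shot('top','t9.png'); p=proj(d,(569,-215,40)).astype(int)
e=shot('side'); q=proj(e,(569,-200,30)).astype(int)
f=lambda im,c:cv2.resize(im['color'][max(0,c[1]-60):c[1]+60,c[0]-65:c[0]+65,::-1],(390,360),interpolation=cv2.INTER_CUBIC)
cv2.imwrite('pics/c9.png',np.hstack([f(d,p),f(e,q)]))
E
```

```text
[ 565.43236834 -217.67329584   64.45295816] [ 0.38615307 -2.83067767 -0.03141823] [ 0.68482338 -0.13855636 -2.58281183] 65.18421291449252
tin ctr [ 566.85738565 -211.78298028   65.37138521] want [ 568.86434152 -215.09707504]
```

View pics/c9.png

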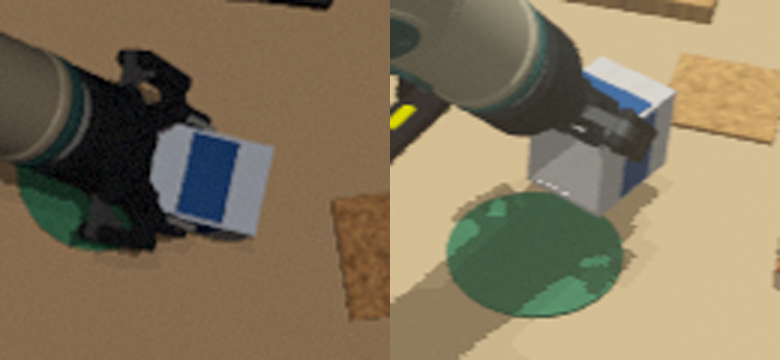

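Request:
move_arm --targets "-1 0.5 0 0.55 0 0 0; -1 0.5 0 0.55 0 0 0; -1 0.5 0 0.55 0 0 0; -1 0.4 0 0.45 0 0 0; -1 0 0 0 0 0 0"

```text
clock: 29.1
eef_pos: [562.2, -230.5, 20.4]
tool_rot: [3.138, 0.739, 1.337]
force: [-0.2, 0.0, -2.7]
width: 65.4
gripper_force: 68.4
```

Request:
move_arm --targets "-1 0 0 0 0 0 0; -1 0 0 0 0 0 0"

```text
clock: 29.27
eef_pos: [562.3, -230.5, 21.2]
tool_rot: [3.137, 0.739, 1.335]
force: [-0.1, -0.5, -1.9]
width: 65.3
gripper_force: 68.4
```

```bash
python3 - <<'E'
from h import *
s=read_state(); tp=tip()
k=87; ax,az=.6,-6.1; kk=np.radians(k); C=tp-U*(ax*np.cos(kk)+az*np.sin(kk))-UP*(-ax*np.sin(kk)+az*np.cos(kk)); print('tin ctr',C,s['force'])
E
```

```text
tin ctr [ 566.61985883 -212.18655073   36.13855421] [-0.10267333 -0.46233031 -1.86996504]
```

Request:
move_arm --targets "-1 0.15 0 0.15 0 0 0; -1 0 0 0 0 0 0; 1 0 0 0 0 0 0; 1 0 0 0 0 0 0; 1 0 0 0 0 0 0"

```text
clock: 29.68
eef_pos: [562.6, -230.6, 19.6]
tool_rot: [3.136, 0.739, 1.335]
force: [0.3, -0.2, -0.3]
width: 85.4
gripper_force: 0.0
```

Request:
move_arm --targets "1 0 0 0 0 0 0; 1 0 0 -3.3 0 0 0; 1 0 0 -3.3 0 0 0; 1 0 0 -3.3 0 0 0; 1 0 0 -3.3 0 0 0"

```text
clock: 30.1
eef_pos: [582.4, -143.1, 118.1]
tool_rot: [3.137, 0.739, 1.335]
force: [0.6, -0.0, -1.0]
width: 85.2
gripper_force: 0.0
```

```bash
python3 - <<'E'
from h import *
print(tip()); C=np.array([566.6,-212,34.5])
plan([(1,C+150*UP,tq(0)),(1,C-122*tt(45),tq(45)),(1,None,None,2)])
E
```

```text
[ 585.2863274  -130.60718585  132.15882536]
1 -1.19 0.01 0.24 0 6 0; 1 -1.2 0.01 0.09 0 6 0; 1 -1.21 0.01 -0.06 0 6 0; 1 -1.19 0.01 -0.2 0 6 0; 1 -1.17 0.01 -0.35 0 6 0
1 -1.12 0.01 -0.49 0 6 0; 1 -1.06 0.01 -0.63 0 6 0; 1 -1.02 0 0.9 0 6.4 0; 1 -1.11 0 0.75 0 6.4 0; 1 -1.19 0 0.6 0 6.4 0
1 -1.25 0 0.44 0 6.4 0; 1 -1.29 0 0.27 0 6.4 0; 1 -1.32 0 0.1 0 6.4 0; 1 -1.32 0 -0.07 0 6.4 0; 1 0 0 0 0 0 0
1 0 0 0 0 0 0
```

Request:
move_arm --targets "1 -1.2 0 0.24 0 6 0; 1 -1.2 0 0.1 0 6 0; 1 -1.2 0 -0.06 0 6 0; 1 -1.2 0 -0.2 0 6 0; 1 -1.17 0 -0.35 0 6 0"

```text
clock: 30.52
eef_pos: [571.0, -193.6, 151.6]
tool_rot: [3.135, 0.211, 1.339]
force: [0.5, -0.9, -0.9]
width: 85.4
gripper_force: 0.0
```

Request:
move_arm --targets "1 -1.12 0 -0.5 0 6 0; 1 -1.06 0 -0.63 0 6 0; 1 -1 0 0.9 0 6.4 0; 1 -1.1 0 0.75 0 6.4 0; 1 -1.2 0 0.6 0 6.4 0"

```text
clock: 30.93
eef_pos: [559.6, -243.9, 140.3]
tool_rot: [3.133, -0.334, 1.341]
force: [0.5, 0.9, -0.9]
width: 85.4
gripper_force: 0.0
```

Request:
move_arm --targets "1 -1.25 0 0.44 0 6.4 0; 1 -1.3 0 0.27 0 6.4 0; 1 -1.3 0 0.1 0 6.4 0; 1 -1.3 0 -0.07 0 6.4 0; 1 0 0 0 0 0 0"

```text
clock: 31.35
eef_pos: [541.9, -291.4, 95.7]
tool_rot: [-3.127, -0.779, 1.316]
force: [-2.4, -1.0, -2.8]
width: 85.5
gripper_force: 0.0
```

Request:
move_arm --targets "1 0 0 0 0 0 0; 1 0 0 0 0 0 0"

```text
clock: 31.52
eef_pos: [549.5, -283.1, 106.9]
tool_rot: [3.137, -0.778, 1.341]
force: [-0.1, 0.4, 0.6]
width: 85.5
gripper_force: 0.0
```

```bash
python3 - <<'E'
from h import *
C=np.array([566.6,-212,34.5]); s=read_state()
print(tip(), C-122*tt(45), (R.from_euler('xyz',s['tool_rot']).inv()*tq(45)).as_rotvec(degrees=True))
w=shot('wrist'); e=shot('side'); q=proj(e,(575,-180,30)).astype(int)
# tin mask in wrist: low saturation or blue, near projected
for a,b,c in((42,33,33),(42,33,-33),(-42,33,33),(-42,33,-33),(-42,-33,33)):
    print((a,b,c),proj(w,C+a*U+b*UP+c*np.cross(UP,U)).round())
f=lambda im,c,r,z:cv2.resize(im['color'][c[1]-r:c[1]+r,c[0]-r:c[0]+r,::-1],(z,z),interpolation=cv2.INTER_CUBIC)
cw=proj(w,C).astype(int); print('wrist crop origin',cw-130,'scale',400/260)
cv2.imwrite('pics/c10.png',np.hstack([f(w,cw,130,400),f(e,q,55,400)]))
plan([(1,C-122*tt(45),tq(45)),(1,C+4*tt(45),None)])
E
```

```text
[ 546.38442334 -296.10197523  120.43581137] [ 546.31498891 -295.84818618  120.7670273 ] [-0.05868285  0.44057406  0.32870975]
(42, 33, 33) [277. 156.]
(42, 33, -33) [357. 157.]
(-42, 33, 33) [269. 248.]
(-42, 33, -33) [364. 249.]
(-42, -33, 33) [278. 282.]
wrist crop origin [186  90] scale 1.5384615384615385
1 -0.21 -0.13 0.06 0 0.5 0.6; 1 0 0 3.15 0 0 0; 1 0 0 3.15 0 0 0; 1 0 0 3.15 0 0 0; 1 0 0 3.15 0 0 0
```

View pics/c10.png

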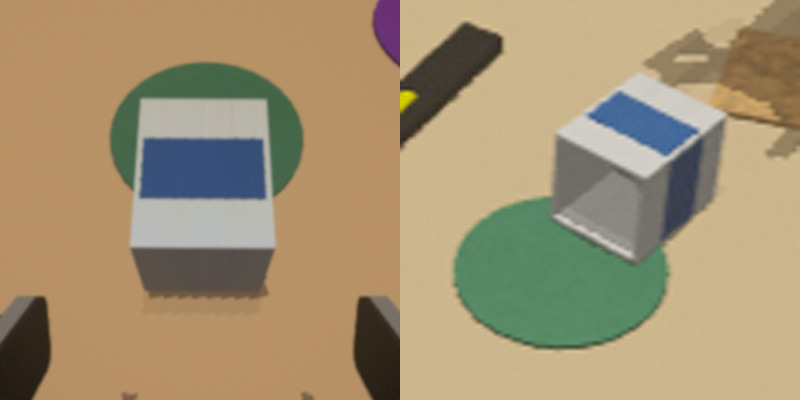

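The wrist view shows the tin lying with its top corners where predicted, (278,155). In the side view its mouth rests on the mat and the nuts are inside, with nothing spilled. I'll grip it from the base side.

Request:
move_arm --targets "1 0 0 0 0 0.5 0.4; 1 0 0 3.15 0 0 0; 1 0 0 3.15 0 0 0; 1 0 0 3.15 0 0 0; 1 0 0 3.15 0 0 0"

```text
clock: 32.03
eef_pos: [571.7, -195.6, 19.2]
tool_rot: [3.139, -0.783, 1.338]
force: [0.3, -0.6, 0.0]
width: 85.6
gripper_force: 0.0
```

Request:
move_arm --targets "1 0 0 0 0 0 0; 1 0 0 0 0 0 0; -1 0 0 0 0 0 0; -1 0 0 0 0 0 0; -1 0 0 0 0 0 0"

```text
clock: 32.45
eef_pos: [571.3, -198.7, 19.7]
tool_rot: [3.139, -0.783, 1.334]
force: [-0.1, -2.3, 3.4]
width: 65.5
gripper_force: 66.5
```

Request:
move_arm --targets "-1 0 0 0 0 0 0; -1 0 0 0 0 0 0; -1 0 0 0 0 0 0"

```text
clock: 32.7
eef_pos: [571.4, -198.6, 19.7]
tool_rot: [3.139, -0.784, 1.334]
force: [-1.7, -3.3, 6.2]
width: 65.4
gripper_force: 66.7
```

```bash
python3 - <<'E'
from h import *
C=np.array([566.6,-212,34.5]); s=read_state(); tp=tip(); print(tp,C+4*tt(45),s['width'],s['force'])
Q0=R.from_euler('xyz',s['tool_rot']); print((Q0.inv()*tq(45)).as_rotvec(degrees=True))
k0=np.radians(-3.3) # tin mouth up 3 deg
E=C+42*(U*np.cos(k0)-UP*np.sin(k0))-33*(UP*np.cos(k0)+U*np.sin(k0)); print('pivot',E)
w=np.cross(UP,U) # rotate U->down : about +w
st=[]; n=14
E1=E+[0,0,1.5]
for i in range(1,n+1):
    r=R.from_rotvec(w*np.radians(93*i/n)); st.append((-1,E1+r.apply(tp-E),r*Q0))
plan(st)
E
```

```text
[ 568.1557082  -211.65503167   33.14631409] [ 567.26508233 -209.25087914   31.67157288] 65.44734565264595 [-1.68861172 -3.32609491  6.24185614]
[0.12754568 0.07937818 0.02949504]
pivot [ 576.90627157 -169.39897929    3.97240918]
-1 0.48 0 -0.2 0 -6.6 -0; -1 0.38 0 -0.09 0 -6.6 -0; -1 0.38 0 -0.09 0 -6.6 -0; -1 0.38 0 -0.09 0 -6.6 -0; -1 0.38 0 -0.09 0 -6.6 -0
-1 0.38 0 -0.09 0 -6.6 -0; -1 0.38 0 -0.09 0 -6.6 -0; -1 0.38 0 -0.09 0 -6.6 -0; -1 0.38 0 -0.09 0 -6.6 -0; -1 0.38 0 -0.09 0 -6.6 -0
-1 0.38 0 -0.09 0 -6.6 -0; -1 0.38 0 -0.09 0 -6.6 -0; -1 0.38 0 -0.09 0 -6.6 -0; -1 0.38 0 -0.09 0 -6.6 -0
```

Request:
move_arm --targets "-1 0.48 0 -0.2 0 -6.6 0; -1 0.38 0 -0.09 0 -6.6 0; -1 0.38 0 -0.09 0 -6.6 0; -1 0.38 0 -0.09 0 -6.6 0; -1 0.38 0 -0.09 0 -6.6 0"

```text
clock: 33.12
eef_pos: [574.2, -185.6, 34.9]
tool_rot: [3.139, -0.204, 1.332]
force: [-0.2, 0.1, -3.2]
width: 65.6
gripper_force: 68.6
```

Request:
move_arm --targets "-1 0.38 0 -0.09 0 -6.6 0; -1 0.38 0 -0.09 0 -6.6 0; -1 0.38 0 -0.09 0 -6.6 0; -1 0.38 0 -0.09 0 -6.6 0; -1 0.38 0 -0.09 0 -6.6 0"

```text
clock: 33.53
eef_pos: [579.8, -164.8, 39.5]
tool_rot: [3.137, 0.371, 1.333]
force: [-0.2, -0.6, -4.1]
width: 65.2
gripper_force: 70.5
```

Request:
move_arm --targets "-1 0.38 0 -0.09 0 -6.6 0; -1 0.38 0 -0.09 0 -6.6 0; -1 0.38 0 -0.09 0 -6.6 0; -1 0.38 0 -0.09 0 -6.6 0; -1 0 0 0 0 0 0"

```text
clock: 33.95
eef_pos: [586.4, -145.4, 33.3]
tool_rot: [-3.14, 0.839, 1.351]
force: [1.6, 13.8, 24.3]
width: 65.2
gripper_force: 75.5
```

Request:
move_arm --targets "-1 0 0 0 0 0 0; -1 0 0 0 0 0 0; -1 0 0 0 0 0 0"

```text
clock: 34.2
eef_pos: [584.6, -149.8, 33.8]
tool_rot: [3.137, 0.827, 1.335]
force: [2.2, 3.2, 6.6]
width: 64.9
gripper_force: 73.5
```

```bash
python3 - <<'E'
from h import *
s=read_state(); print(tip(),s['force'],s['width'],(R.from_euler('xyz',s['tool_rot']).inv()*tq(-45)).as_rotvec(degrees=True))
# expected final tin bottom rim z: tip offset known
C=np.array([566.6,-212,34.5]); tp0=np.array([568.16,-211.66,33.15]); w=np.cross(UP,U)
Q0=tq(45)
o=Q0.inv().apply(tp0-C); Q=R.from_euler('xyz',s['tool_rot']); Cn=tip()-Q.apply(o); 
k0=np.radians(3.3); ax0=R.from_rotvec(-w*k0).apply(U); axn=Q.apply(Q0.inv().apply(ax0)); print('ctr',Cn,'mouth axis',axn,'mouth ctr',Cn+42*axn)
for n in('top','side'):
  for x in nuts(shot(n)): print(n,*x)
E
```

```text
[ 587.73904796 -136.16962904   46.62279071] [2.23578391 3.19280793 6.61462311] 64.94481429905188 [0.30664756 2.35611118 0.07378099]
ctr [ 586.65724135 -134.49769298   47.25999107] mouth axis [ 0.00649726  0.01538308 -0.99986056] mouth ctr [ 586.9301262  -133.85160375    5.2658474 ]
side [359. 267.] [502.9 -58.6] (39.6, 41.3) 37.0 4.6
side [269. 257.] [682.3  -5.2] (31.6, 32.6) 31.0 3.2
```

```bash
python3 - <<'E'
from h import *
P=[]
for n,r in(('top',42),('side',62),('wrist',150)):
    d=shot(n); c=proj(d,(586,-134,35)).astype(int); print(n,c)
    x0=int(np.clip(c[0]-r,0,640-2*r)); y0=int(np.clip(c[1]-r,0,480-2*r))
    P.append(cv2.resize(d['color'][y0:y0+2*r,x0:x0+2*r,::-1],(390,390) if n!='wrist' else (200,200),interpolation=cv2.INTER_CUBIC)); print(x0,y0)
b=np.zeros((600,780,3),np.uint8); b[:390,:390]=P[0]; b[:390,390:]=P[1]; b[395:595,:200]=P[2]
cv2.imwrite('pics/c11.png',b)
E
```

```text
top [352 235]
310 193
side [338 224]
276 162
wrist [311 257]
161 107
```

View pics/c11.png

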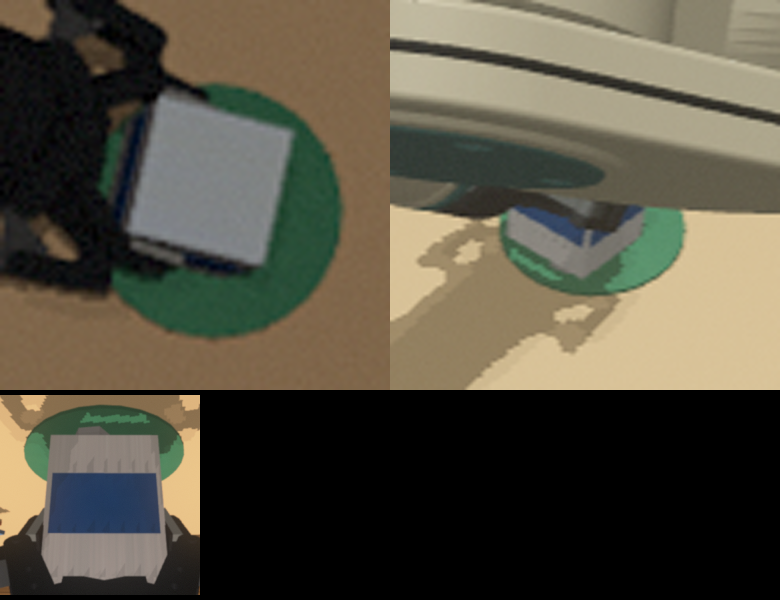

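Top: the tin is inverted over the mat. Wrist crop: a grey bit pokes out past the +U rim near crop (90,430). I'll measure it numerically.

```bash
python3 - <<'E'
from h import *
d=shot('wrist'); hsv=cv2.cvtColor(d['color'],cv2.COLOR_RGB2HSV); c=d['color']
for v in range(145,181,3): print(v,' '.join('%3d,%3d,%3d'%tuple(c[v,u]) for u in range(260,345,8)))
Cm=np.array([586.9,-133.9,0])
w=np.cross(UP,U)
for z in(3,18): print(z,[proj(d,Cm+33*U+b*w+z*UP).round() for b in(-33,0,33)])
for u,v in((280,160),(296,160),(318,160),(296,150)): 
    for z in (3,18):
        p=ray(d,u,v,z); print((u,v,z),'U',round((p-Cm)@U,1),'w',round((p-Cm)@w,1))
E
```

```text
145  55, 79, 57  54, 79, 57  51, 77, 55  67,110, 77  72,125, 88  72,123, 87  73,123, 86  70,119, 83  71,122, 86  71,121, 85  72,121, 86
148  54, 79, 57  53, 79, 55  53, 79, 57  64,104, 74  53, 83, 60  59, 96, 67  58, 93, 65  51, 78, 57  59,100, 71  53, 82, 58  68,115, 81
151  55, 79, 57  52, 79, 56  53, 79, 58  51, 77, 56  53, 79, 58  51, 78, 57  50, 76, 56  50, 77, 55  51, 78, 56  50, 76, 54  50, 76, 55
154  55, 79, 56  53, 80, 58  52, 78, 56  55, 80, 58  65, 82, 66  82, 87, 75  91, 92, 83  51, 76, 56  50, 76, 56  52, 78, 56  48, 75, 54
157  55, 80, 57  53, 79, 57  53, 79, 57  99, 96, 89 101, 95, 89 100, 94, 89 100, 95, 88  57, 79, 60  50, 77, 56  53, 79, 57  51, 77, 57
160  55, 80, 58  53, 78, 57  67, 82, 66 100, 93, 88 100, 93, 88 100, 95, 89 101, 95, 89  93, 89, 83  51, 76, 56  54, 79, 58  51, 78, 56
163  52, 78, 56  53, 78, 57  85, 83, 75  99, 94, 86  96, 91, 85  95, 91, 85  95, 90, 84  92, 88, 82  53, 78, 58  51, 77, 56  50, 78, 56
166  83, 94, 77  82, 93, 78 101, 96, 89 108,101, 95 108,101, 95 109,102, 96 109,101, 95 105, 97, 93 101, 98, 89  78, 93, 75  80, 93, 77
169 130,119,
[... 188 characters left out ...]
139,128,120 139,131,122 140,129,121 141,131,121 141,129,122 141,129,121
175 127,118,110 126,117,109 128,120,112 142,132,124 141,131,122 142,130,123 139,131,121 138,128,121 142,132,124 141,130,122 141,131,123
178 127,119,111 127,119,111 133,123,115 142,131,124 140,130,121 141,130,122 139,129,121 139,129,121 142,132,123 140,129,122 140,129,122
3 [array([385., 165.]), array([313., 165.]), array([241., 165.])]
18 [array([388., 192.]), array([313., 192.]), array([238., 192.])]
(280, 160, 3) U 36.5 w 14.9
(280, 160, 18) U 54.8 w 12.4
(296, 160, 3) U 36.5 w 7.7
(296, 160, 18) U 54.8 w 6.4
(318, 160, 3) U 36.5 w -2.2
(318, 160, 18) U 54.8 w -2.0
(296, 150, 3) U 43.1 w 7.3
(296, 150, 18) U 60.4 w 6.1
```

A nut corner sticks about 7 mm out under the far rim. I'll lift the tin 20 mm, then re-cover from 8 mm further along U.

Request:
move_arm --targets "-1 -0.37 0 -0.34 0 0 0; -1 -0.37 0 -0.34 0 0 0; -1 -0.37 0 -0.34 0 0 0; -1 -0.37 0 -0.34 0 0 0; -1 0 0 0 0 0 0"

```text
clock: 34.92
eef_pos: [581.8, -151.4, 54.0]
tool_rot: [3.141, 0.827, 1.333]
force: [0.2, -0.4, -1.3]
width: 65.6
gripper_force: 72.6
```

Request:
move_arm --targets "-1 0 0 0 0 0 0; -1 0 0 0 0 0 0; -1 0 0 0 0 0 0"

```text
clock: 35.17
eef_pos: [581.4, -151.0, 52.4]
tool_rot: [-3.14, 0.828, 1.335]
force: [-0.6, -0.1, -1.6]
width: 65.3
gripper_force: 72.5
```

```bash
cat >> h.py <<'E'
def grey_on_mat(d,z=3,rad=85):
    """extent, in (U,w) about MC, of non-green pixels; prints grey blobs"""
    c=d['color'].astype(int); g=(c[...,1]-c[...,0]>14)
    H,Wd=g.shape; w=np.cross(UP,U); out=[]
    return g
E
python3 - <<'E'
from h import *
d=shot('wrist'); c=d['color'].astype(int); s=read_state(); print(tip(),s['force'],s['width'])
w=np.cross(UP,U); Cm=np.array([586.9,-133.9,0])
# map of grid over plane z=3 : G green, # grey, . other
def ch(p):
    u,v=proj(d,p).round().astype(int)
    if not(0<=u<640 and 0<=v<480): return ' '
    r,g,b=c[v,u]
    return 'G' if g-r>12 else ('#' if r-b<22 and abs(r-g)<16 else '.')
for a in range(72,-12,-4): print('%4d '%a+''.join(ch(Cm+a*U-b*w+3*UP) for b in range(-72,73,3)))
E
```

```text
[ 584.67121063 -137.3687548    65.2808897 ] [ 0.66318845  0.5338383  -0.77016909] 65.40771117278048
  72 .................................................
  68 .................................................
  64 .................................................
  60 .................................................
  56 ...................GGGGGGGGGGGG..................
  52 ...............#GGGGGGGGGGGGGGGGGG#..............
  48 .............#GGGGGGGGGGGGGGGGGGGGGGG............
  44 ...........#GGGGGGGGGGGGGGGGGGGGGGGGGG...........
  40 ..........GGGGGGGGGG####GGGGGGGGGGGGGGGG.........
  36 .........GGGGGGGGGG######GGGGGGGGGGGGGGGG........
  32 ........GGGGGGGGGG#########GGGGGGGGGGGGGGG.......
  28 .......GGGGGGGGGGG###############GGGGGGGGGG......
  24 ......GGGGGGGGGGGG###############GGGGGGGGGGG.....
  20 ......GGGGGGGGGGG##################GGGGGGGGG.....
  16 .....GGGGGGGGGGGG##################GGGGGGGGGG....
  12 .....GGGGGGGGGGGG##################GGGGGGGGGGG...
   8 ....GGGGGGGGGGGGG##################GGGGGGGGGGG...
   4 ....GGGGG##############################GGGGGGG...
   0 ....GGGGG##############################GGGGGGG...
  -4 ....GGGG################################GGGGGGG..
  -8 ....GGGG################################GGGGGGG..
```

The lifted view shows the nuts spanning U up to 41 and w from -33 to 21. I'll shift the tin +14 mm along U and -6.5 mm along w, then lower gently.

Request:
move_arm --targets "-1 0.48 0.33 -0.52 0 0 0; -1 0.48 0.33 -0.52 0 0 0; -1 0 0 0 0 0 0; -1 0 0 0 0 0 0; -1 0 0 0 0 0 0"

```text
clock: 35.63
eef_pos: [591.3, -138.8, 52.7]
tool_rot: [-3.14, 0.828, 1.335]
force: [0.1, 0.1, -1.2]
width: 65.3
gripper_force: 72.5
```

```bash
cat > mp.py <<'E'
from h import *
d=shot('wrist'); c=d['color'].astype(int); s=read_state(); print(tip(),s['force'],s['width'])
w=np.cross(UP,U); Cm=np.array([586.9,-133.9,0]); dd=tip()-np.array([587.74,-136.17,0]); print('shift U',dd@U,'w',dd@w)
def ch(p):
    u,v=proj(d,p).round().astype(int)
    if not(0<=u<640 and 0<=v<480): return ' '
    r,g,b=c[v,u]
    return 'G' if g-r>12 else ('#' if r-b<22 and abs(r-g)<16 else '.')
for a in range(60,-12,-4): print('%4d '%a+''.join(ch(Cm+a*U-b*w+3*UP) for b in range(-60,61,3)))
E
python3 mp.py
```

```text
[ 594.35842751 -125.40057807   65.64225963] [ 0.18469029  0.3186433  -1.52317238] 65.44680281778223
shift U 12.023729147301381 w -3.9005087932088505
  60 .........................................
  56 ...............GGGGGGGGGGGG..............
  52 ...........#GGGGGGGGGGGGGGGGGG#..........
  48 .........#GGGGGGGGGGGGGGGGGGGGGGG........
  44 ........GGGGGGGGGGGGGGGGGGGGGGGGGG#......
  40 ......GGGGGGGGGG#####GGGGGGGGGGGGGGG.....
  36 .....GGGGGGGGGG######GGGGGGGGGGGGGGGG....
  32 ....GGGGGGGGGG########GGGGGGGGGGGGGGGG...
  28 ...GGGGGGGGGGG###############GGGGGGGGGG..
  24 ..GGGGGGGGGGGG################GGGGGGGGGG.
  20 ..GGGGGG#############################GGGG
  16 .GGGGGG###############################GGG
  12 .GGGGGG###############################GGG
   8 GGGGGGG###############################GGG
   4 GGGGGG#################################GG
   0 GGGGGG#################################GG
  -4 GGGGGG#################################GG
  -8 GGGGG###################################G
```

Request:
move_arm --targets "-1 0.3 0 0.28 0 0 0; -1 0.3 0 0.28 0 0 0; -1 0.3 0 0.28 0 0 0; -1 0 0 0 0 0 0; -1 0 0 0 0 0 0"

```text
clock: 36.1
eef_pos: [590.6, -143.4, 44.1]
tool_rot: [-3.141, 0.836, 1.332]
force: [-0.3, -4.6, 7.8]
width: 65.1
gripper_force: 72.9
```

Request:
move_arm --targets "-1 0.22 0 0.2 0 0 0; -1 0 0 0 0 0 0; -1 0 0 0 0 0 0"

```text
clock: 36.35
eef_pos: [590.9, -138.9, 36.9]
tool_rot: [-3.14, 0.827, 1.334]
force: [0.3, 1.1, -1.6]
width: 65.2
gripper_force: 72.5
```

Request:
move_arm --targets "-1 0.2 0 0.18 0 0 0; -1 0 0 0 0 0 0; -1 0 0 0 0 0 0"

```text
clock: 36.6
eef_pos: [591.2, -138.2, 34.0]
tool_rot: [-3.139, 0.827, 1.336]
force: [-0.4, -0.5, -1.0]
width: 65.4
gripper_force: 72.5
```

```bash
python3 mp.py
```

```text
[ 594.53462686 -124.76867175   47.05836697] [-0.31974498  0.26414335 -1.4901097 ] 64.89912150916285
shift U 12.679349335691299 w -3.9231799081740144
  60 .........................................
  56 ..............#GGGGGGGGGGGG#.............
  52 ...........#GGGGGGGGGGGGGGGGGG#..........
  48 .........GGGGGGGGGGGGGGGGGGGGGGGG........
  44 ........GGGGGGGGGGGGGGGGGGGGGGGGGGG......
  40 ......GGGG#########################G.....
  36 .....GGGG##########################GG....
  32 ....GGGGG###########################GG...
  28 ...GGGGGG###########################GGG..
  24 ..GGGGGG############################GGGG.
  20 ..GGGGGG#############################GGGG
  16 .GGGGGGG#############################GGGG
  12 .GGGGGG##############################GGGG
   8 GGGGGGG###############################GGG
   4 GGGGGGG###############################GGG
   0 GGGGGG################################GGG
  -4 GGGGGG#################################GG
  -8 GGGGGG#################################GG
```

Clean rim edge, no protrusion. Lower the last millimetres until it touches.

Request:
move_arm --targets "-1 0.11 0 0.1 0 0 0; -1 0 0 0 0 0 0; -1 0 0 0 0 0 0"

```text
clock: 36.9
eef_pos: [591.3, -138.7, 33.1]
tool_rot: [-3.14, 0.827, 1.335]
force: [0.4, -0.4, -1.7]
width: 64.9
gripper_force: 72.5
```

Request:
move_arm --targets "-1 0.11 0 0.1 0 0 0; -1 0 0 0 0 0 0; -1 0 0 0 0 0 0"

```text
clock: 37.15
eef_pos: [591.2, -138.8, 31.7]
tool_rot: [-3.14, 0.828, 1.335]
force: [0.8, 0.5, -1.1]
width: 65.3
gripper_force: 72.5
```

Request:
move_arm --targets "-1 0.11 0 0.1 0 0 0; -1 0 0 0 0 0 0; -1 0 0 0 0 0 0"

```text
clock: 37.4
eef_pos: [591.4, -138.9, 30.4]
tool_rot: [-3.141, 0.828, 1.334]
force: [-0.1, -0.3, 1.0]
width: 65.2
gripper_force: 72.8
```

Request:
move_arm --targets "-1 0.08 0 0.07 0 0 0; -1 0 0 0 0 0 0; -1 0 0 0 0 0 0"

```text
clock: 37.65
eef_pos: [591.5, -138.9, 30.3]
tool_rot: [-3.141, 0.829, 1.334]
force: [-0.7, 3.0, 4.0]
width: 65.4
gripper_force: 73.4
```

```bash
python3 mp.py | head -9
```

```text
[ 594.77623924 -125.26996482   43.16289953] [-1.26644124  2.40115325  6.31920219] 65.57943242022839
shift U 12.248925262893671 w -4.275892826011576
  60 .........................................
  56 ..............#GGGGGGGGGGGGG.............
  52 ...........GGGGGGGGGGGGGGGGGGGG..........
  48 .........GGGGGGGGGGGGGGGGGGGGGGGG........
  44 ........GG#########################......
  40 ......GGGG#########################G.....
  36 .....GGGGG#########################GG....
```

Seated on the mat. Now straight up.

Request:
move_arm --targets "-1 -0.37 0 -0.34 0 0 0; -1 -0.74 0 -0.68 0 0 0; -1 -0.74 0 -0.68 0 0 0; -1 -0.74 0 -0.68 0 0 0; -1 -1.1 0 -1.02 0 0 0"

```text
clock: 38.12
eef_pos: [590.9, -138.8, 80.0]
tool_rot: [-3.139, 0.828, 1.335]
force: [-0.4, 0.1, -2.1]
width: 65.3
gripper_force: 72.6
```

Request:
move_arm --targets "-1 -1.5 0 -1.35 0 0 0; -1 -1.5 0 -1.35 0 0 0; -1 -1.5 0 -1.35 0 0 0; -1 -1.5 0 -1.35 0 0 0; -1 0 0 0 0 0 0"

```text
clock: 38.53
eef_pos: [593.0, -140.9, 165.7]
tool_rot: [3.133, 0.827, 1.327]
force: [1.3, -0.0, -0.4]
width: 65.4
gripper_force: 72.6
```

```bash
python3 - <<'E'
from h import *
s=read_state(); print(tip(),s['force'],s['width'])
for n in('side','wrist','top'):
  d=shot(n,'n12%s.png'%n); c=d['color'].astype(int); w=np.cross(UP,U)
  print(n)
  def ch(p):
    u,v=proj(d,p).round().astype(int)
    if not(0<=u<640 and 0<=v<480): return ' '
    r,g,b=c[v,u]
    return 'G' if g-r>12 else ('#' if r-b<22 and abs(r-g)<16 else '.')
  for a in range(68,-69,-4): print('%4d '%a+''.join(ch(MC+a*U-b*w+3*UP) for b in range(-69,70,3)))
E
```

```text
[ 596.18376542 -127.29502396  178.53257731] [ 1.28026236 -0.0280546  -0.38997429] 65.44272149155984
side
  68 ...............................................
  64 .................G.GGGGGGG.....................
  60 .............#GGGGGGGGGGGGGGGGG#...............
  56 ...........##GGGGGGGGGGGGGGGGGGGG#.............
  52 .........GGGGGGGGGGGGGGGGGGGGGGGGGG............
  48 ........GGGGGGGGGG#G###GGGGGGGGGGGGGG#.........
  44 .......GGGGGGGGGG#######GGGGGGGGGGGGGGG........
  40 ......GGGGGGGGGGG########GGGGGGGGGGGGGGG.......
  36 ....GGGGGGGGGGGGG#############GGGGGGGGGGG......
  32 ....GGGGGGGGGGGG################GGGGGGGGG......
  28 ....GGGGGGGGGGGGG#################GGGGGGGG.....
  24 ..GGGGGGGGGGGGGGGG#################GGGGGGGG....
  20 ..GGGGGGGGGGGGGGGGG################GGGGGGGGG...
  16 ..GGGGGGGGGGGGGGGGGG################GGGGGGGG...
  12 ..GGGGGGGGGGGGGGGG#######GG########GGGGGGGGGG..
   8 ..GGGGGGGGGGGGGGGGG########G#######GGGGGGGGGG..
   4 ..GGGGGGGGGGGGGGGGG###############GGGGGGGGGGG..
   0 ..GGGGGGGGGGGGGGGGG#########GGGGGGGGGGGGGGGGG..
  -4 ..GGGGGGGGGGGGGGGGG#########GGGGGGGG
[... 3879 characters left out ...]
###########
 -20 ..#GGGGGGGGGGGGGGGGGGGG########################
 -24 ...GGGGGGGGGGGGGGGGGGGGGG##G####G#G###G##G###.#
 -28 ....GGGGGGGGGGGGGGGGGGGGGGGGGGGGGGGGGGGGGGG....
 -32 .....GGGGGGGGGGGGGGGGGGGGGGGGGGGGGGGGGGGG#.....
 -36 .....GGGGGGGGGGGGGGGGGGGGGGGGGGGGGGGGGGGG......
 -40 ......GGGGGGGGGGGGGGGGGGGGGGGGGGGGGGGGGG.......
 -44 .......GGGGGGGGGGGGGGGGGGGGGGGGGGGGGGGG........
 -48 .........GGGGGGGGGGGGGGGGGGGGGGGGGGGGG.........
 -52 ...........GGGGGGGGGGGGGGGGGGGGGGGGG...........
 -56 ............GGGGGGGGGGGGGGGGGGGGG..............
 -60 ..............#GGGGGGGGGGGGGGGG................
 -64 ....................G.GGG..#...................
 -68 ...............................................
```

All three nuts lie flat on the mat around U=36, 20 and -6, well inside it. Now the coaster: check reach with the tin squared to it.

```bash
cat > s2.py <<'E'
from h import *
import feas
q=read_state()['qpos']; a=np.radians(-47.4)
t0=tip()
for dy in(0,10.4,20.9):
  Qt=R.from_rotvec([0,0,np.radians(dy)])*R.from_euler('xyz',read_state()['tool_rot']); qq=q.copy(); E=0
  for i in range(1,21):
    f=i/20; Qi=R.from_rotvec([0,0,np.radians(dy*f)])*R.from_euler('xyz',read_state()['tool_rot'])
    tp=t0+(np.array([519.6,-378,150])-t0)*f; qq,e=feas.ik(tp+19*Qi.apply([0,0,1]),Qi,qq); E=max(E,e)
  qq,e=feas.ik(np.array([519.6,-378,44])+19*Qt.apply([0,0,1]),Qt,qq)
  print(dy,E,e,min((qq-feas.lo).min(),(feas.hi-qq).min()))
Qt=R.from_rotvec([0,0,np.radians(20.9)])*R.from_euler('xyz',read_state()['tool_rot'])
plan([(-1,(519.6,-378,150),Qt),(-1,None,None,3)],lim=30)
E
python3 s2.py
```

```text
0 0.0010716073833134737 0.0031450782304032507 0.160387926692777
10.4 0.0013627147670127791 0.1820850482814897 2.7755575615628914e-17
20.9 0.08763945562493078 0.06336737687788044 0.21173815796221082
-1 -1.79 -0.09 2.32 -1.7 0 -1.6; -1 -1.79 -0.21 2.31 -1.7 0 -1.6; -1 -1.78 -0.33 2.3 -1.7 0 -1.6; -1 -1.77 -0.44 2.29 -1.7 0 -1.6; -1 -1.75 -0.56 2.27 -1.7 0 -1.6
-1 -1.73 -0.68 2.25 -1.7 0 -1.6; -1 -1.71 -0.79 2.23 -1.7 0 -1.6; -1 -1.68 -0.9 2.2 -1.7 0 -1.6; -1 -1.66 -1.01 2.17 -1.7 0 -1.6; -1 0 0 0 0 0 0
-1 0 0 0 0 0 0; -1 0 0 0 0 0 0
```

Request:
move_arm --targets "-1 -1.8 -0.1 2.3 -1.7 0 -1.6; -1 -1.8 -0.2 2.3 -1.7 0 -1.6; -1 -1.8 -0.3 2.3 -1.7 0 -1.6; -1 -1.77 -0.45 2.3 -1.7 0 -1.6; -1 -1.75 -0.55 2.25 -1.7 0 -1.6"

```text
clock: 39.1
eef_pos: [551.8, -280.7, 147.0]
tool_rot: [-3.133, 0.827, 1.546]
force: [0.5, -0.4, -0.8]
width: 65.3
gripper_force: 72.4
```

Request:
move_arm --targets "-1 -1.73 -0.7 2.25 -1.7 0 -1.6; -1 -1.7 -0.8 2.2 -1.7 0 -1.6; -1 -1.7 -0.9 2.2 -1.7 0 -1.6; -1 -1.65 -1 2.2 -1.7 0 -1.6; -1 0 0 0 0 0 0"

```text
clock: 39.52
eef_pos: [524.0, -363.8, 144.0]
tool_rot: [-3.117, 0.838, 1.655]
force: [-0.6, -0.3, -1.0]
width: 65.5
gripper_force: 72.3
```

Request:
move_arm --targets "-1 0 0 0 0 0 0; -1 0 0 0 0 0 0"

```text
clock: 39.68
eef_pos: [528.8, -359.8, 143.2]
tool_rot: [-3.125, 0.836, 1.655]
force: [0.8, 0.8, -1.4]
width: 65.4
gripper_force: 72.3
```

```bash
python3 - <<'E'
from h import *
s=read_state(); print(tip(),s['width'],np.degrees(s['tool_rot']),s['force'])
d=shot('top'); c=d['color']; hsv=cv2.cvtColor(c,cv2.COLOR_RGB2HSV); 
p=proj(d,(519,-376,84+105)).astype(int); m=np.zeros(c.shape[:2],np.uint8); m[p[1]-40:p[1]+40,p[0]-40:p[0]+40]=1
m&=((hsv[...,1]<50)&(hsv[...,2]>90)).astype(np.uint8)
cs,_=cv2.findContours(m,cv2.RETR_EXTERNAL,cv2.CHAIN_APPROX_NONE); k=max(cs,key=cv2.contourArea)
wp=np.array([ray(d,u,v,tip()[2]-43+84)[:2] for u,v in k[:,0].astype(float)],np.float32); print(cv2.minAreaRect(wp))
t=tip(); print('down:'); 
plan([(-1,(519.6,-378,60),None)],lim=22)
E
```

```text
[ 527.94147252 -345.76267644  155.96408428] 65.36843516627674 [-179.05046801   47.91498986   94.82534156] [ 0.7989766   0.81400884 -1.35059952]
((528.8206787109375, -343.93890380859375), (67.95626068115234, 65.63353729248047), 3.159140110015869)
down:
-1 1 -0.2 1.76 0 0 0; -1 1 -0.2 1.76 0 0 0; -1 1 -0.2 1.76 0 0 0; -1 1 -0.2 1.76 0 0 0; -1 1 -0.2 1.76 0 0 0
```

```bash
python3 - <<'E'
from h import *
Qt=R.from_euler('xyz',[180,47.44,98.9],degrees=True)
plan([(-1,(518.3,-377.8,120),Qt,4),(-1,None,None,3)])
E
```

```text
-1 0.15 -0.27 1.19 -1 0.1 -0.7; -1 0.15 -0.28 1.19 -1 0.1 -0.7; -1 0.15 -0.3 1.18 -1 0.1 -0.7; -1 0.16 -0.32 1.17 -1 0.1 -0.7; -1 0 0 0 0 0 0
-1 0 0 0 0 0 0; -1 0 0 0 0 0 0
```

Request:
move_arm --targets "-1 0.15 -0.27 1.2 -1 0.1 -0.7; -1 0.15 -0.28 1.2 -1 0.1 -0.7; -1 0.15 -0.3 1.2 -1 0.1 -0.7; -1 0.15 -0.3 1.2 -1 0.1 -0.7; -1 0 0 0 0 0 0"

```text
clock: 40.15
eef_pos: [519.6, -385.7, 119.5]
tool_rot: [-3.127, 0.838, 1.709]
force: [-0.3, -0.1, -1.8]
width: 65.3
gripper_force: 72.3
```

Request:
move_arm --targets "-1 0 0 0 0 0 0; -1 0 0 0 0 0 0"

```text
clock: 40.32
eef_pos: [521.4, -384.8, 120.4]
tool_rot: [-3.132, 0.838, 1.705]
force: [0.5, 0.5, -1.1]
width: 65.5
gripper_force: 72.3
```

```bash
cat > tinpos.py <<'E'
from h import *
s=read_state(); print(tip(),np.degrees(s['tool_rot']),s['force'],s['qpos'].round(2))
d=shot('top'); c=d['color']; hsv=cv2.cvtColor(c,cv2.COLOR_RGB2HSV); z=tip()[2]-43+84
p=proj(d,(*tip()[:2],z)).astype(int); m=np.zeros(c.shape[:2],np.uint8); m[p[1]-40:p[1]+40,p[0]-40:p[0]+40]=1
m&=((hsv[...,1]<50)&(hsv[...,2]>90)).astype(np.uint8)
cs,_=cv2.findContours(m,cv2.RETR_EXTERNAL,cv2.CHAIN_APPROX_NONE); k=max(cs,key=cv2.contourArea)
wp=np.array([ray(d,u,v,z)[:2] for u,v in k[:,0].astype(float)],np.float32); print(cv2.minAreaRect(wp))
E
python3 tinpos.py; python3 - <<'E'
from h import *
Qt=R.from_euler('xyz',[180,47.44,98.9],degrees=True)
plan([(-1,(518.3,-377.8,60),Qt,4),(-1,None,None,2)],lim=15)
E
```

```text
[ 519.66483501 -370.75269104  133.07018272] [-179.42410253   48.01751904   97.68655958] [ 0.49172169  0.46768742 -1.06873951] [-0.3   0.92  0.74  2.1   1.46  0.24 -1.17]
((519.8221435546875, -369.32843017578125), (68.3385009765625, 64.54776763916016), 6.9915924072265625)
-1 1 -0.03 1.08 -0.3 0.1 -0.2; -1 1 -0.03 1.08 -0.3 0.1 -0.2; -1 1 -0.03 1.08 -0.3 0.1 -0.2; -1 0.99 -0.04 1.09 -0.3 0.1 -0.2; -1 0.99 -0.04 1.09 -0.3 0.1 -0.2
-1 0 0 0 0 0 0; -1 0 0 0 0 0 0
```

Request:
move_arm --targets "-1 1 0 1.08 0 0 0; -1 1 0 1.08 0 0 0; -1 1 0 1.08 0 0 0; -1 1 0 1.08 0 0 0; -1 0 0 0 0 0 0"

```text
clock: 40.78
eef_pos: [520.6, -389.7, 59.2]
tool_rot: [-3.127, 0.836, 1.709]
force: [0.7, -0.0, -1.8]
width: 65.2
gripper_force: 72.3
```

Request:
move_arm --targets "-1 0 0 0 0 0 0; -1 0 0 0 0 0 0"

```text
clock: 40.95
eef_pos: [521.2, -391.2, 62.8]
tool_rot: [-3.132, 0.84, 1.704]
force: [0.4, 0.2, -0.9]
width: 65.5
gripper_force: 72.3
```

```bash
python3 tinpos.py; python3 - <<'E'
from h import *
Qt=R.from_euler('xyz',[180,47.44,98.9],degrees=True)
plan([(-1,(518.3,-377.8,60),Qt,4),(-1,None,None,2)],lim=15)
E
```

```text
[ 519.49519434 -377.16140459   75.50027742] [-179.43440663   48.10128774   97.65032877] [ 0.35424647  0.18636665 -0.90541502] [-0.23  1.01  0.63  2.09  1.78  0.3  -1.54]
((520.2785034179688, -375.2194519042969), (70.31983184814453, 64.6083755493164), 7.421295166015625)
-1 0.29 -0.02 0.27 -0.4 0.2 -0.2; -1 0.29 -0.02 0.27 -0.4 0.2 -0.2; -1 0.29 -0.02 0.27 -0.4 0.2 -0.2; -1 0.29 -0.02 0.27 -0.4 0.2 -0.2; -1 0 0 0 0 0 0
-1 0 0 0 0 0 0
```

Request:
move_arm --targets "-1 0.58 0 0.54 -0.4 0.2 -0.2; -1 0.58 0 0.54 -0.4 0.2 -0.2; -1 0.58 0 0.54 -0.2 0.2 0; -1 0 0 0 0 0 0; -1 0 0 0 0 0 0"

```text
clock: 41.42
eef_pos: [520.7, -391.7, 38.8]
tool_rot: [-3.141, 0.828, 1.715]
force: [0.7, 0.3, -1.8]
width: 65.3
gripper_force: 72.4
```

Request:
move_arm --targets "-1 0.22 0 0.2 0 0 0; -1 0 0 0 0 0 0; -1 0 0 0 0 0 0"

```text
clock: 41.67
eef_pos: [520.9, -391.3, 35.4]
tool_rot: [-3.141, 0.828, 1.716]
force: [-0.6, 0.2, -1.6]
width: 65.3
gripper_force: 72.4
```

Request:
move_arm --targets "-1 0.11 0 0.1 0 0 0; -1 0 0 0 0 0 0; -1 0 0 0 0 0 0"

```text
clock: 41.92
eef_pos: [520.6, -391.3, 33.5]
tool_rot: [-3.14, 0.828, 1.716]
force: [0.3, 0.0, -1.4]
width: 65.3
gripper_force: 72.4
```

```bash
python3 tinpos.py
```

```text
[ 518.58888903 -377.49509766   46.39942829] [-179.9191179    47.4256344    98.30701479] [ 0.31348703  0.04491334 -1.41507152] [-0.16  1.03  0.53  2.1   1.92  0.38 -1.68]
((518.4882202148438, -376.3538818359375), (68.41947174072266, 64.06340789794922), 8.289695739746094)
```

Request:
move_arm --targets "-1 0.11 0 0.1 0 0 0; -1 0 0 0 0 0 0; -1 0 0 0 0 0 0"

```text
clock: 42.22
eef_pos: [520.5, -391.4, 31.9]
tool_rot: [-3.14, 0.828, 1.716]
force: [-0.3, -0.5, -2.0]
width: 65.1
gripper_force: 72.4
```

Request:
move_arm --targets "-1 0.06 0 0.05 0 0 0; -1 0 0 0 0 0 0; -1 0 0 0 0 0 0"

```text
clock: 42.47
eef_pos: [520.6, -391.5, 31.5]
tool_rot: [-3.14, 0.828, 1.715]
force: [-1.1, 0.5, 0.4]
width: 64.9
gripper_force: 72.9
```

Request:
move_arm --targets "1 0 0 0 0 0 0; 1 0 0 0 0 0 0; 1 0 0 0 0 0 0; 1 0 0 0 0 0 0; 1 0 0 -1 0 0 0"

```text
clock: 42.88
eef_pos: [518.8, -385.3, 37.8]
tool_rot: [-3.139, 0.828, 1.715]
force: [-0.8, -0.7, -0.1]
width: 85.7
gripper_force: 0.0
```

Request:
move_arm --targets "1 0 0 -2 0 0 0; 1 0 0 -3 0 0 0; 1 0 0 -3 0 0 0; 1 0 0 -3 0 0 0; 1 0 0 -3 0 0 0"

```text
clock: 43.3
eef_pos: [504.3, -280.7, 133.3]
tool_rot: [-3.137, 0.828, 1.719]
force: [0.9, -0.1, 0.5]
width: 85.3
gripper_force: 0.0
```

```bash
python3 - <<'E'
from h import *
print(tip(),read_state()['tool_rot'],read_state()['qpos'].round(2))
d=shot('top'); c=d['color']; hsv=cv2.cvtColor(c,cv2.COLOR_RGB2HSV)
p=proj(d,(519,-376,88)).astype(int); m=np.zeros(c.shape[:2],np.uint8); m[p[1]-45:p[1]+45,p[0]-45:p[0]+45]=1
m&=((hsv[...,1]<50)&(hsv[...,2]>90)).astype(np.uint8)
cs,_=cv2.findContours(m,cv2.RETR_EXTERNAL,cv2.CHAIN_APPROX_NONE)
for k in cs:
  if cv2.contourArea(k)>200:
    wp=np.array([ray(d,u,v,88)[:2] for u,v in k[:,0].astype(float)],np.float32); print(cv2.minAreaRect(wp))
# tablets: top view wood/colour mask region
a=proj(d,(418,-215,37)).astype(int); x0,y0=a-30
cr=c[y0:y0+60,x0:x0+60]; np.save('tab.npy',cr); print('tab crop',x0,y0)
h=hsv[y0:y0+60,x0:x0+60]
for r in range(0,60,3): print(' '.join('%02x%02x'%(h[r,q,0],h[r,q,2]) for q in range(0,60,3)))
E
```

```text
[ 502.3027236  -266.84845312  146.1207755 ] [-3.13723528  0.82838019  1.71854129] [-0.47  0.83  0.65  2.18  1.25  0.37 -1.08]
((515.9542846679688, -367.21136474609375), (66.9447021484375, 66.54864501953125), 8.03419017791748)
tab crop 360 279
1256 135f 1163 4f2e 522d 0a48 4b0e 460c a511 7813 7813 7e07 780e 6211 0f48 1080 107f 1080 117f 117d
1057 165e 1258 5629 4630 0832 0012 960e 780f 0f12 5a15 630e 3512 2813 8216 1161 1081 1080 1082 107f
1251 1163 124b 5824 0033 0015 8212 4614 730d 000f 7515 7812 a812 260c 6411 870c 1061 107f 107f 1084
114f 145e 3c2d 5226 781d 0012 9c0b 000d 6d0f 6e08 780d 820c 0b0c 780e 8408 1e10 1044 107e 1083 0f80
135c 143a 5424 6911 2b12 290c 6610 7407 7805 660a 7814 5612 5a0c 6712 780f 8213 6c0d 0f4b 123f 9e2c
2531 3725 1130 104a 105b 0f63 124a 0f44 105d 1535 2725 112e 0c30 5a0a 870c 7807 8c13 5a17 0a3d 2428
1179 1074 0f75 0f77 1077 1160 0f48 1047 0e46 0b2b 0826 ad2c 1241 105c 3c0b a20b 8413 6213 111f 103e
1077 1075 1176 1077 1078 1443 0f49 1052 104f 0938 0024 4b27 0029 0e55 0f50 7810 a512 0f2b 1078 107a
0f78 1078 0f7a 0f81 0f80 1183 1176 1264 0d45 a517 081d 96
[... 442 characters left out ...]

0f82 0f80 107f 1081 0f81 0e5e 115d 1168 1176 117c 107c 127d 127e 1280 1083 0e81 1182 1083 107e 1080
0f82 1082 1082 1181 0f83 0f81 127e 1359 127e 1181 1382 127e 1380 1384 1380 107e 1080 1081 107f 1081
107f 1081 107f 107e 0f7e 0f83 127f 1259 1381 1382 1281 1481 1282 1380 137e 1181 1080 1182 1082 107f
1080 1080 0f81 1082 1082 1081 1476 146b 1382 1383 1381 147f 147f 1383 146d 1184 0f81 1081 1081 107e
1082 1182 107f 1080 107f 1082 1372 1479 1481 1136 1382 1381 1281 1182 0f2e 1180 1081 107f 1082 1080
0f83 107f 107e 1082 1080 107e 116a 0930 1180 1265 1283 1281 1380 1282 1283 107e 107e 1180 1180 107e
0f83 0f81 1082 1081 1080 1083 106e 1281 1280 117f 1081 1082 107f 0f81 107f 1082 1080 117d 1081 0f80
```

```bash
python3 - <<'E'
from h import *
d=shot('top'); im=cv2.imread('pics/top0.png')[:,:,::-1]
for z in(15,25,37): print(z,'env ctr',ray(d,389.8,320.9,z)[:2],[ray(d,u,v,z)[:2].round(1).tolist() for u,v in((375,306),(404.5,335.7))])
g=cv2.cvtColor(np.ascontiguousarray(im[300:342,368:412]),cv2.COLOR_RGB2GRAY)
big=cv2.resize(g,None,fx=4,fy=4,interpolation=cv2.INTER_CUBIC)
bh=cv2.morphologyEx(big,cv2.MORPH_BLACKHAT,np.ones((17,17)))
_,m=cv2.threshold(bh,30,255,0); n,l,st,ce=cv2.connectedComponentsWithStats(m)
for i in range(1,n):
    if st[i,4]>15: u,v=ce[i]/4+[368,300]; print('dark',round(u,1),round(v,1),st[i,2:5],ray(d,u,v,37)[:2].round(1))
plan([(1,(430,-215,190),R.from_euler('xyz',[180,0,60],degrees=True))],lim=35)
E
```

```text
15 env ctr [ 393.13394891 -216.4620045 ] [[426.7, -183.6], [360.1, -248.9]]
25 env ctr [ 393.38434498 -215.14447323] [[426.7, -182.5], [360.6, -247.3]]
37 env ctr [ 393.68482025 -213.5634357 ] [[426.6, -181.3], [361.3, -245.3]]
dark 382.5 308.5 [18  5 62] [ 421.1 -197.9]
dark 398.2 309.3 [ 15  10 105] [ 419.1 -232.8]
dark 378.0 309.5 [11  5 38] [ 418.8 -187.8]
dark 383.4 311.6 [ 8  6 41] [ 414.1 -199.7]
dark 379.4 315.8 [ 22  40 337] [ 405.  -190.6]
dark 399.6 314.1 [ 13  13 129] [ 408.5 -235.7]
dark 384.4 316.1 [ 14  13 136] [ 404.3 -201.9]
dark 375.5 317.7 [ 3  8 21] [ 400.9 -181.9]
dark 381.6 325.5 [ 5 17 53] [ 383.6 -195.2]
dark 377.1 325.7 [ 5  8 27] [ 383.2 -185.2]
dark 401.9 329.4 [ 13  14 146] [ 375.1 -240.1]
dark 386.8 331.4 [ 13  14 143] [ 370.7 -206.3]
dark 382.1 332.7 [ 11  17 145] [ 367.9 -195.9]
1 0.27 -0.79 -0.82 1.8 5 4; 1 0.29 -0.82 -0.79 1.8 5 4; 1 0.3 -0.85 -0.76 1.8 5 4; 1 0.31 -0.89 -0.72 1.8 5 4; 1 0.31 -0.92 -0.68 1.8 5 4
1 0.31 -0.95 -0.64 1.8 5 4; 1 0.3 -0.98 -0.6 1.8 5 4; 1 0.28 -1 -0.56 1.8 5 4; 1 0.26 -1.03 -0.52 1.8 5 4
```

Top tablet: holes give centre (390,-221) and yaw 7°. The stack envelope centre is near (393.5,-215) and about 66 mm wide. Next, I'll stand vertical above it.

```bash
python3 - <<'E'
from h import *
plan([(1,(470,-240,190),40+57 if 0 else R.from_euler('xyz',[180,20,97],degrees=True)),(1,(393.5,-215,150),97),(1,None,None,3)],lim=30,alim=6)
E
```

```text
1 -0.05 -0.61 -1.03 0.2 5.5 0.2; 1 0.05 -0.62 -1.04 0.2 5.5 0.2; 1 0.14 -0.62 -1.05 0.2 5.5 0.2; 1 0.24 -0.62 -1.04 0.2 5.5 0.2; 1 0.33 -0.63 -1.03 0.2 5.5 0.2
1 1.31 -1.82 0.64 0 5 0; 1 1.25 -1.82 0.74 0 5 0; 1 1.18 -1.82 0.83 0 5 0; 1 1.1 -1.82 0.91 0 5 0; 1 0 0 0 0 0 0
1 0 0 0 0 0 0; 1 0 0 0 0 0 0
```

Request:
move_arm --targets "1 -0.05 -0.6 -1.03 0.2 5.5 0.2; 1 0.05 -0.6 -1.04 0.2 5.5 0.2; 1 0.15 -0.6 -1.05 0.2 5.5 0.2; 1 0.25 -0.6 -1.04 0.2 5.5 0.2; 1 0.33 -0.63 -1.03 0.2 5.5 0.2"

```text
clock: 43.82
eef_pos: [470.6, -250.9, 169.1]
tool_rot: [-3.136, 0.363, 1.692]
force: [-0.2, -1.1, -1.9]
width: 85.4
gripper_force: 0.0
```

Request:
move_arm --targets "1 1.3 -1.8 0.64 0 5 0; 1 1.25 -1.8 0.74 0 5 0; 1 1.18 -1.8 0.83 0 5 0; 1 1.1 -1.8 0.9 0 5 0; 1 0 0 0 0 0 0"

```text
clock: 44.23
eef_pos: [387.0, -225.2, 125.1]
tool_rot: [-3.128, 0.013, 1.675]
force: [-1.2, -0.0, 0.2]
width: 85.2
gripper_force: 0.0
```

Request:
move_arm --targets "1 0 0 0 0 0 0; 1 0 0 0 0 0 0"

```text
clock: 44.4
eef_pos: [394.7, -220.6, 126.7]
tool_rot: [-3.135, 0.018, 1.689]
force: [-0.0, 0.6, 0.6]
width: 85.4
gripper_force: 0.0
```

```bash
python3 - <<'E'
from h import *
s=read_state(); print(tip(),np.degrees(s['tool_rot']),s['qpos'].round(2))
# tin on coaster, from the wrist/side views later; plan descent
plan([(1,(393.5,-215,150),97),(1,(393.5,-215,60),None),(1,(393.5,-215,2),None,3),(1,None,None,2)])
d=shot('top'); c=d['color']; hsv=cv2.cvtColor(c,cv2.COLOR_RGB2HSV)
p=proj(d,(519,-376,88)).astype(int); m=np.zeros(c.shape[:2],np.uint8); m[p[1]-45:p[1]+45,p[0]-45:p[0]+45]=1
k=m&((hsv[...,1]<50)&(hsv[...,2]>90)).astype(np.uint8)
cs,_=cv2.findContours(k,cv2.RETR_EXTERNAL,cv2.CHAIN_APPROX_NONE)
for q in cs:
  if cv2.contourArea(q)>200:
    wp=np.array([ray(d,u,v,88)[:2] for u,v in q[:,0].astype(float)],np.float32); print(cv2.minAreaRect(wp))
for o in nuts(d,30,18): print(*o)
E
```

```text
[ 394.73873082 -220.19508097  145.71518121] [-179.63297773    1.04241666   96.76068154] [ 0.59  0.48 -0.23  2.13  0.24  0.55  0.31]
1 0.56 -0.05 -0.44 -0.4 1 -0.2; 1 0 0 3 0 0 0; 1 0 0 3 0 0 0; 1 0 0 3 0 0 0; 1 0 0 1.93 0 0 0
1 0 0 1.93 0 0 0; 1 0 0 1.93 0 0 0; 1 0 0 0 0 0 0; 1 0 0 0 0 0 0
((516.374755859375, -367.24163818359375), (66.23280334472656, 66.56290435791016), 8.274707794189453)
```

Request:
move_arm --targets "1 0.55 0 -0.4 -0.4 1 0; 1 0 0 3 0 0 0; 1 0 0 3 0 0 0; 1 0 0 2.5 0 0 0; 1 0 0 0 0 0 0"

```text
clock: 44.87
eef_pos: [392.6, -211.4, 43.0]
tool_rot: [-3.137, -0.004, 1.694]
force: [-0.0, 0.4, -1.0]
width: 85.4
gripper_force: 0.0
```

Request:
move_arm --targets "1 0 0 1.5 0 0 0; 1 0 0 1.5 0 0 0; 1 0 0 0 0 0 0; 1 0 0 0 0 0 0"

```text
clock: 45.2
eef_pos: [394.6, -213.3, 16.6]
tool_rot: [3.141, -0.001, 1.693]
force: [-0.4, -0.1, -0.3]
width: 85.7
gripper_force: 0.0
```

```bash
python3 - <<'E'
from h import *
s=read_state(); print(tip(),s['force'],np.degrees(s['tool_rot']))
plan([(1,(393.5,-215,2),97)],lim=20)
E
```

```text
[ 394.59315226 -213.29073937   35.64393583] [-0.40114326 -0.14098412 -0.34874893] [ 1.79960445e+02 -3.26793415e-02  9.69746727e+01]
1 -0.08 -0.07 1.68 0 0 -0; 1 -0.08 -0.07 1.68 0 0 -0
```

Continue down, then squeeze along x, reopen, rise.

Request:
move_arm --targets "1 -0.1 -0.1 1.6 0 0 0; 1 0 0 1.6 0 0 0; 1 0 0 0 0 0 0; 1 0 0 0 0 0 0"

```text
clock: 45.53
eef_pos: [392.7, -215.6, -8.4]
tool_rot: [-3.14, 0.0, 1.691]
force: [-0.4, 0.2, 0.6]
width: 85.2
gripper_force: 0.0
```

Request:
move_arm --targets "-1 0 0 0 0 0 0; -1 0 0 0 0 0 0; -1 0 0 0 0 0 0; -1 0 0 0 0 0 0; -1 0 0 0 0 0 0"

```text
clock: 45.95
eef_pos: [393.3, -215.7, -8.1]
tool_rot: [-3.142, 0.002, 1.691]
force: [-1.0, 0.5, 10.4]
width: 48.5
gripper_force: 63.4
```

Request:
move_arm --targets "-1 0 0 0 0 0 0; -1 0 0 0 0 0 0; -1 0 0 0 0 0 0"

```text
clock: 46.2
eef_pos: [393.3, -215.7, -8.1]
tool_rot: [-3.142, 0.002, 1.691]
force: [-0.3, -0.3, 10.9]
width: 48.9
gripper_force: 63.4
```

Request:
move_arm --targets "1 0 0 0 0 0 0; 1 0 0 0 0 0 0; 1 0 0 0 0 0 0; 1 0 0 0 0 0 0; 1 0 0 -2 0 0 0"

```text
clock: 46.62
eef_pos: [390.7, -214.5, 8.7]
tool_rot: [-3.135, -0.002, 1.691]
force: [0.9, 0.8, -0.7]
width: 85.4
gripper_force: 0.0
```

```bash
python3 - <<'E'
from h import *
print(tip())
plan([(1,(394.5,-214,70),None),(1,(394.5,-214,70),7),(1,None,None,2),(1,(394.5,-214,3),7,4),(1,None,None,2)],lim=35)
E
```

```text
[ 390.79536515 -214.53985372   27.65771664]
1 0.01 0.17 -2.12 0 0 0; 1 0.01 0.17 -2.12 0 0 0; 1 0 0 0 0 0 6.9; 1 0 0 0 0 0 6.9; 1 0 0 0 0 0 6.9
1 0 0 0 0 0 6.9; 1 0 0 0 0 0 6.9; 1 0 0 0 0 0 6.9; 1 0 0 0 0 0 6.9; 1 0 0 0 0 0 6.9
1 0 0 0 0 0 6.9; 1 0 0 0 0 0 6.9; 1 0 0 0 0 0 6.9; 1 0 0 0 0 0 6.9; 1 0 0 0 0 0 6.9
1 0 0 0 0 0 0; 1 0 0 0 0 0 0; 1 0 0 1.68 0 0 0; 1 0 0 1.68 0 0 0; 1 0 0 1.68 0 0 0
1 0 0 1.68 0 0 0; 1 0 0 0 0 0 0; 1 0 0 0 0 0 0
```

Request:
move_arm --targets "1 0 0.15 -2.2 0 0 0; 1 0 0.15 -2.2 0 0 0; 1 0 0 0 0 0 6.9; 1 0 0 0 0 0 6.9; 1 0 0 0 0 0 6.9"

```text
clock: 47.03
eef_pos: [395.4, -215.3, 55.0]
tool_rot: [-3.14, 0.001, 1.323]
force: [-0.1, -0.5, -0.4]
width: 85.4
gripper_force: 0.0
```

Request:
move_arm --targets "1 0 0 0 0 0 6.9; 1 0 0 0 0 0 6.9; 1 0 0 0 0 0 6.9; 1 0 0 0 0 0 6.9; 1 0 0 0 0 0 6.9"

```text
clock: 47.45
eef_pos: [395.2, -215.0, 54.5]
tool_rot: [-3.14, 0.002, 0.721]
force: [-0.3, -0.3, -0.0]
width: 85.3
gripper_force: 0.0
```

Request:
move_arm --targets "1 0 0 0 0 0 6.9; 1 0 0 0 0 0 6.9; 1 0 0 0 0 0 6.9; 1 0 0 0 0 0 6.9; 1 0 0 0 0 0 6.9"

```text
clock: 47.87
eef_pos: [395.3, -214.9, 54.5]
tool_rot: [-3.141, 0.002, 0.119]
force: [0.4, -0.4, 0.0]
width: 85.5
gripper_force: 0.0
```

Request:
move_arm --targets "1 0 0 0 0 0 0; 1 0 0 0 0 0 0"

```text
clock: 48.03
eef_pos: [395.3, -214.9, 54.5]
tool_rot: [3.141, 0.003, 0.128]
force: [-0.3, 0.2, -0.5]
width: 85.7
gripper_force: 0.0
```

```bash
python3 - <<'E'
from h import *
print(tip(),np.degrees(read_state()['tool_rot']))
plan([(1,(393.5,-215,50),7,1),(1,(393.5,-215,2.5),7,4)],lim=35)
E
```

```text
[ 395.30357012 -214.90004804   73.48193926] [1.79994281e+02 1.49557972e-01 7.35384670e+00]
1 -0.17 -0.01 2.35 0 0.1 0.4; 1 0 0 1.19 0 0 0; 1 0 0 1.19 0 0 0; 1 0 0 1.19 0 0 0; 1 0 0 1.19 0 0 0
```

Request:
move_arm --targets "1 -0.1 0 2.3 0 0 0; 1 0 0 1.2 0 0 0; 1 0 0 1.2 0 0 0; 1 0 0 1.2 0 0 0; 1 0 0 1.2 0 0 0"

```text
clock: 48.45
eef_pos: [393.1, -215.7, -7.2]
tool_rot: [-3.141, 0.008, 0.129]
force: [-0.5, -0.5, -0.2]
width: 85.3
gripper_force: 0.0
```

Request:
move_arm --targets "1 0 0 0 0 0 0; 1 0 0 0 0 0 0; -1 0 0 0 0 0 0; -1 0 0 0 0 0 0; -1 0 0 0 0 0 0"

```text
clock: 48.87
eef_pos: [393.0, -215.8, -6.4]
tool_rot: [3.142, 0.008, 0.126]
force: [-0.3, 0.1, 0.9]
width: 51.6
gripper_force: 0.8
```

Request:
move_arm --targets "-1 0 0 0 0 0 0; -1 0 0 0 0 0 0; -1 0 0 0 0 0 0; -1 0 0 0 0 0 0; -1 0 0 0 0 0 0"

```text
clock: 49.28
eef_pos: [393.0, -215.7, -6.0]
tool_rot: [3.141, 0.008, 0.126]
force: [-0.3, 0.8, 6.9]
width: 48.7
gripper_force: 62.0
```

Request:
move_arm --targets "1 0 0 0 0 0 0; 1 0 0 0 0 0 0; 1 0 0 0 0 0 0; 1 0 0 0 0 0 0; 1 0 0 0 0 0 0"

```text
clock: 49.7
eef_pos: [392.7, -215.8, -6.9]
tool_rot: [-3.141, 0.009, 0.125]
force: [-0.2, -0.8, -0.0]
width: 85.6
gripper_force: 0.0
```

Request:
move_arm --targets "1 0 0 -2 0 0 0; 1 0 0 -2.5 0 0 0; 1 0 0 -2.5 0 0 0; 1 0 0 0 0 0 -6.9; 1 0 0 0 0 0 -6.9"

```text
clock: 50.12
eef_pos: [394.3, -216.4, 64.6]
tool_rot: [3.141, 0.006, 0.371]
force: [1.3, -0.3, 0.0]
width: 85.2
gripper_force: 0.0
```

Request:
move_arm --targets "1 0 0 0 0 0 -6.9; 1 0 0 0 0 0 -6.9; 1 0 0 0 0 0 -6.9; 1 0 0 0 0 0 -6.9; 1 0 0 0 0 0 -6.9"

```text
clock: 50.53
eef_pos: [393.1, -215.8, 63.1]
tool_rot: [-3.135, 0.005, 0.974]
force: [0.1, -0.5, -0.2]
width: 85.7
gripper_force: 0.0
```

Request:
move_arm --targets "1 0 0 0 0 0 -6.9; 1 0 0 0 0 0 -6.9; 1 0 0 0 0 0 -6.9; 1 0 0 0 0 0 -6.9; 1 0 0 0 0 0 -6.9"

```text
clock: 50.95
eef_pos: [393.0, -215.8, 63.0]
tool_rot: [-3.133, 0.0, 1.576]
force: [0.3, -0.1, -0.3]
width: 85.0
gripper_force: 0.0
```

Request:
move_arm --targets "1 0 0 0 0 0 -6.9; 1 0 0 0 0 0 0; 1 0 0 0 0 0 0"

```text
clock: 51.2
eef_pos: [393.1, -215.8, 62.9]
tool_rot: [-3.133, -0.001, 1.687]
force: [-0.6, -0.0, -0.5]
width: 85.4
gripper_force: 0.0
```

```bash
python3 - <<'E'
from h import *
print(tip(),np.degrees(read_state()['tool_rot']))
plan([(1,(393.5,-215,50),97.3,1),(1,(393.5,-215,2.5),97.3,4)],lim=35)
E
```

```text
[ 393.21934405 -215.75204143   81.91568506] [-1.79495335e+02 -6.23736620e-02  9.66690811e+01]
1 0.07 0.08 3.19 -0.5 -0.1 -0.6; 1 0 0 1.19 0 0 0; 1 0 0 1.19 0 0 0; 1 0 0 1.19 0 0 0; 1 0 0 1.19 0 0 0
```

Request:
move_arm --targets "1 0.07 0.08 2.5 -0.5 0 -0.6; 1 0 0 2 0 0 0; 1 0 0 1.2 0 0 0; 1 0 0 1.2 0 0 0; 1 0 0 0 0 0 0"

```text
clock: 51.62
eef_pos: [392.6, -214.5, -7.4]
tool_rot: [-3.139, -0.002, 1.699]
force: [-0.7, 0.0, -0.3]
width: 85.5
gripper_force: 0.0
```

Request:
move_arm --targets "1 0 0 0.5 0 0 0; 1 0 0 0.3 0 0 0; 1 0 0 0 0 0 0"

```text
clock: 51.87
eef_pos: [393.9, -215.0, -13.8]
tool_rot: [3.141, -0.0, 1.7]
force: [0.3, -0.5, 0.1]
width: 85.6
gripper_force: 0.0
```

```bash
python3 - <<'E'
from h import *
s=read_state();print(tip(),np.degrees(s['tool_rot']),s['force'],s['qpos'].round(2))
E
```

```text
[ 393.91335791 -215.0479383     5.15176657] [ 1.79984701e+02 -1.11399341e-02  9.74286626e+01] [ 0.32029715 -0.49665677  0.08384211] [ 0.82  0.83 -0.57  2.21  1.16  0.45 -0.58]
```

Request:
move_arm --targets "-1 0 0 0.2 0 0 0; -1 0 0 0 0 0 0; -1 0 0 0 0 0 0; -1 0 0 0 0 0 0; -1 0 0 0 0 0 0"

```text
clock: 52.28
eef_pos: [394.3, -215.1, -15.3]
tool_rot: [3.14, 0.0, 1.701]
force: [0.3, -0.4, 4.5]
width: 48.8
gripper_force: 62.3
```

Request:
move_arm --targets "-1 0 0 0 0 0 0; -1 0 0 0 0 0 0; -1 0 0 0 0 0 0"

```text
clock: 52.53
eef_pos: [394.3, -215.1, -15.3]
tool_rot: [3.14, 0.0, 1.701]
force: [-1.4, 0.0, 6.3]
width: 48.9
gripper_force: 62.4
```

Request:
move_arm --targets "1 0 0 0 0 0 0; 1 0 0 0 0 0 0; 1 0 0 0 0 0 0; 1 0 0 0 0 0 0; 1 0 0 0 0 0 0"

```text
clock: 52.95
eef_pos: [393.7, -214.9, -16.0]
tool_rot: [-3.142, -0.001, 1.701]
force: [-0.8, -1.0, -0.6]
width: 85.4
gripper_force: 0.0
```

Request:
move_arm --targets "1 0 0 -2.5 0 0 0; 1 0 0 -2.5 0 0 0; 1 0 0 -2.5 0 0 0; 1 0 0 0 0 0 6.9; 1 0 0 0 0 0 6.9"

```text
clock: 53.37
eef_pos: [394.6, -215.5, 60.3]
tool_rot: [3.139, -0.0, 1.454]
force: [0.6, -0.0, -1.5]
width: 85.3
gripper_force: 0.0
```

Request:
move_arm --targets "1 0 0 0 0 0 6.9; 1 0 0 0 0 0 6.9; 1 0 0 0 0 0 6.9; 1 0 0 0 0 0 6.9; 1 0 0 0 0 0 6.9"

```text
clock: 53.78
eef_pos: [393.6, -214.9, 59.1]
tool_rot: [-3.141, -0.0, 0.852]
force: [0.1, -0.3, 0.0]
width: 85.7
gripper_force: 0.0
```

Request:
move_arm --targets "1 0 0 0 0 0 6.9; 1 0 0 0 0 0 6.9; 1 0 0 0 0 0 6.9; 1 0 0 0 0 0 6.9; 1 0 0 0 0 0 6.9"

```text
clock: 54.2
eef_pos: [393.7, -214.8, 59.1]
tool_rot: [-3.141, -0.0, 0.25]
force: [-0.2, -0.2, -0.1]
width: 85.7
gripper_force: 0.0
```

Request:
move_arm --targets "1 0 0 0 0 0 6.9; 1 0 0 0 0 0 0; 1 0 0 0 0 0 0"

```text
clock: 54.45
eef_pos: [393.8, -214.8, 59.1]
tool_rot: [-3.141, 0.0, 0.139]
force: [0.5, 0.5, -0.6]
width: 85.1
gripper_force: 0.0
```

```bash
python3 - <<'E'
from h import *
s=read_state();print(tip(),np.degrees(s['tool_rot']),s['force'],s['qpos'].round(2))
plan([(1,(393.5,-215,40),7.2,2),(1,(393.5,-215,4),7.2,4)],lim=35)
E
```

```text
[ 393.77979599 -214.83868119   78.09526864] [-1.79980704e+02  5.65772608e-03  7.98550451e+00] [ 0.53505637  0.46684012 -0.56598098] [ 0.67  0.62 -0.33  2.18  0.5   0.41 -1.5 ]
1 -0.01 0.01 1.9 0 0 0.4; 1 -0.01 0.01 1.9 0 0 0.4; 1 0 0 0.9 0 0 0; 1 0 0 0.9 0 0 0; 1 0 0 0.9 0 0 0
1 0 0 0.9 0 0 0
```

Request:
move_arm --targets "1 0 0 1.9 0 0 0.3; 1 0 0 1.9 0 0 0.2; 1 0 0 0.9 0 0 0; 1 0 0 0.9 0 0 0; 1 0 0 0.9 0 0 0"

```text
clock: 54.87
eef_pos: [393.7, -214.7, -6.5]
tool_rot: [-3.141, 0.0, 0.13]
force: [0.4, -0.5, 0.0]
width: 85.4
gripper_force: 0.0
```

Request:
move_arm --targets "1 0 0 0.9 0 0 0; 1 0 0 0 0 0 0; 1 0 0 0 0 0 0; 1 0 0 0 0 0 0"

```text
clock: 55.2
eef_pos: [393.8, -215.0, -14.6]
tool_rot: [-3.141, -0.0, 0.128]
force: [0.4, 0.6, 0.5]
width: 85.6
gripper_force: 0.0
```

Request:
move_arm --targets "-1 0 0 0 0 0 0; -1 0 0 0 0 0 0; -1 0 0 0 0 0 0; -1 0 0 0 0 0 0; -1 0 0 0 0 0 0"

```text
clock: 55.62
eef_pos: [394.1, -214.8, -14.2]
tool_rot: [3.142, -0.001, 0.127]
force: [-1.4, 1.2, 6.3]
width: 49.2
gripper_force: 62.1
```

Request:
move_arm --targets "-1 0 0 0 0 0 0; -1 0 0 0 0 0 0; -1 0 0 0 0 0 0"

```text
clock: 55.87
eef_pos: [394.1, -214.8, -14.2]
tool_rot: [3.142, -0.001, 0.127]
force: [0.1, 0.1, 6.8]
width: 49.3
gripper_force: 62.1
```

Request:
move_arm --targets "1 0 0 0 0 0 0; 1 0 0 0 0 0 0; 1 0 0 0 0 0 0; 1 0 0 0 0 0 0; 1 0 0 0 0 0 0"

```text
clock: 56.28
eef_pos: [393.8, -215.0, -14.9]
tool_rot: [-3.141, -0.0, 0.127]
force: [-0.9, -0.1, 0.4]
width: 85.5
gripper_force: 0.0
```

Request:
move_arm --targets "1 0 0 -3 0 0 0; 1 0 0 -3 0 0 0; 1 0 0 -3 0 0 0; 1 0 0 -3 0 0 0; 1 0 0 0 0 0 0"

```text
clock: 56.7
eef_pos: [396.6, -216.0, 109.3]
tool_rot: [3.138, -0.007, 0.127]
force: [0.4, -0.1, 0.3]
width: 85.2
gripper_force: 0.0
```

```bash
python3 - <<'E'
from h import *
print(tip(),np.degrees(read_state()['tool_rot']))
plan([(1,(440,-300,150),7.3),(1,(518,-371,150),7.6),(1,None,None,3)],lim=30)
E
```

```text
[ 396.43102167 -215.94899837  128.2872401 ] [179.79103399  -0.38471264   7.25807118]
1 0.82 2.22 -0.53 0.1 -0.1 -0; 1 0.81 2.22 -0.53 0.1 -0.1 -0; 1 0.81 2.22 -0.54 0.1 -0.1 -0; 1 0.81 2.22 -0.54 0.1 -0.1 -0; 1 1.71 2.01 0 0 0 -0.1
1 1.71 2.01 0 0 0 -0.1; 1 1.7 2.01 0 0 0 -0.1; 1 1.7 2.02 0 0 0 -0.1; 1 0 0 0 0 0 0; 1 0 0 0 0 0 0
1 0 0 0 0 0 0
```

Request:
move_arm --targets "1 0.8 2.2 -0.55 0 0 0; 1 0.8 2.2 -0.55 0 0 0; 1 0.8 2.2 -0.55 0 0 0; 1 0.8 2.2 -0.55 0 0 0; 1 1.7 2 0 0 0 0"

```text
clock: 57.12
eef_pos: [454.6, -318.3, 127.3]
tool_rot: [3.141, 0.002, 0.125]
force: [0.6, 0.4, -0.1]
width: 85.2
gripper_force: 0.0
```

Request:
move_arm --targets "1 1.7 2 0 0 0 0; 1 1.7 2 0 0 0 0; 1 1.7 2 0 0 0 0; 1 0 0 0 0 0 0; 1 0 0 0 0 0 0"

```text
clock: 57.53
eef_pos: [514.2, -369.3, 125.8]
tool_rot: [-3.14, 0.001, 0.126]
force: [-0.0, 1.3, 0.9]
width: 85.1
gripper_force: 0.0
```

```bash
cat > chk.py <<'E'
from h import *
print(tip())
d=shot('top'); c=d['color']; hsv=cv2.cvtColor(c,cv2.COLOR_RGB2HSV)
def rects(d,m,z,lo):
    cs,_=cv2.findContours(m.astype(np.uint8),cv2.RETR_EXTERNAL,cv2.CHAIN_APPROX_NONE)
    for k in cs:
        if cv2.contourArea(k)>lo:
            wp=np.array([ray(d,u,v,z)[:2] for u,v in k[:,0].astype(float)],np.float32); r=cv2.minAreaRect(wp); print('  ',np.round(r[0],1),np.round(r[1],1),round(r[2],1))
# nuts on mat (z=18)
g=np.zeros(c.shape[:2],bool)
for v in range(200,280):
    for u in range(320,395):
        p=ray(d,u,v,10); g[v,u]=np.hypot(*(p-MC)[:2])<60
print('nuts/top'); rects(d,g&(hsv[...,1]<60),18,20)
# holes of tablets
gr=cv2.cvtColor(c,cv2.COLOR_RGB2GRAY)[300:342,368:412]; big=cv2.resize(gr,None,fx=4,fy=4,interpolation=cv2.INTER_CUBIC)
m=(cv2.morphologyEx(big,cv2.MORPH_BLACKHAT,np.ones((17,17)))>25).astype(np.uint8); n,l,st,ce=cv2.connectedComponentsWithStats(m)
print('dark/top')
for i in range(1,n):
    if st[i,4]>25: u,v=ce[i]/4+[368,300]; print('  ',ray(d,u,v,37)[:2].round(1),st[i,2:5])
w=shot('wrist'); h=cv2.cvtColor(w['color'],cv2.COLOR_RGB2HSV)
print('tin/wrist z88'); rects(w,(h[...,1]<50)&(h[...,2]>90),88,800)
print('cork/wrist z4'); H,S,V=cv2.split(h); rects(w,(S>135)&(V>60)&(H<18),4,800)
print(proj(w,(519,-376,4)),h[proj(w,(519+42,-376,4)).astype(int)[1],proj(w,(519+42,-376,4)).astype(int)[0]])
cv2.imwrite('pics/fin.png',w['color'][:,:,::-1])
E
python3 chk.py
```

```text
[ 514.22600571 -369.29182873  144.78461504]
nuts/top
   [ 593.8 -119.3] [50.1 49.6] 81.0
dark/top
   [ 419.9 -217.3] [ 53  11 280]
   [ 394.1 -189.6] [ 30  97 933]
   [ 411.9 -230.9] [ 15  16 174]
   [ 407.5 -197.1] [ 15  15 159]
   [ 378.4 -235. ] [ 14  17 185]
   [ 373.9 -201.2] [ 14  15 169]
tin/wrist z88
   [ 517.8 -366.4] [66.1 65.1] 8.4
   [ 637.5 -500.8] [70.9 89.1] 8.4
cork/wrist z4
   [ 520.3 -375.5] [94.1 94.5] 7.3
   [ 643.1 -544.7] [131.8 170.5] 8.6
[326.80266874 212.14857989] [ 15 148 114]
```

Tablets are square: only the top tablet's four holes show, at 34 mm spacing. The tin is 9 mm off the coaster centre, so I'll re-centre it with a gentle top grasp.

Request:
move_arm --targets "1 0.35 0.1 2.5 0 0 0; 1 0 0 2.5 0 0 0; 1 0 0 2.5 0 0 0; 1 0 0 2 0 0 0; 1 0 0 0 0 0 0"

```text
clock: 58.05
eef_pos: [513.8, -367.1, 28.1]
tool_rot: [-3.136, 0.007, 0.128]
force: [-1.3, -0.2, -0.5]
width: 85.5
gripper_force: 0.0
```

Request:
move_arm --targets "1 0 0 0.5 0 0 0; 1 0 0 0 0 0 0; -1 0 0 0 0 0 0; -1 0 0 0 0 0 0; -1 0 0 0 0 0 0"

```text
clock: 58.47
eef_pos: [519.2, -369.8, 28.9]
tool_rot: [3.14, -0.003, 0.127]
force: [-1.9, 0.4, 6.5]
width: 64.9
gripper_force: 67.8
```

Request:
move_arm --targets "-1 0 0 0 0 0 0; -1 0 0 0 0 0 0; -1 0 0 0 0 0 0"

```text
clock: 58.72
eef_pos: [519.1, -369.8, 28.9]
tool_rot: [3.141, -0.002, 0.127]
force: [-0.6, 1.4, 7.0]
width: 64.9
gripper_force: 67.9
```

```bash
python3 - <<'E'
from h import *
s=read_state(); t=tip(); print(t,s['width'],s['gripper_force'],s['force'])
plan([(-1,t+[0,0,5],None,1),(-1,(t[0]+2.5,-376,t[2]+5),None,2),(-1,None,None,2),(-1,(t[0]+2.5,-376,t[2]+.3),None,1)])
E
```

```text
[ 519.0779188  -369.74494734   47.87317328] 64.85733352244141 67.9049751162529 [-0.60270648  1.36406827  6.99249362]
-1 0 0 -0.5 0 0 0; -1 0.08 0.33 0 0 0 0; -1 0.08 0.33 0 0 0 0; -1 0 0 0 0 0 0; -1 0 0 0 0 0 0
-1 0 0 0.47 0 0 0
```

Request:
move_arm --targets "-1 0 0 -0.5 0 0 0; -1 0.1 0.3 0 0 0 0; -1 0.1 0.3 0 0 0 0; -1 0 0 0 0 0 0; -1 0 0 0 0 0 0"

```text
clock: 59.13
eef_pos: [520.3, -375.6, 31.7]
tool_rot: [-3.141, 0.0, 0.126]
force: [-0.3, 0.3, -1.4]
width: 65.1
gripper_force: 67.1
```

Request:
move_arm --targets "-1 0 0 0.2 0 0 0; -1 0 0 0.2 0 0 0; -1 0 0 0 0 0 0; -1 0 0 0 0 0 0"

```text
clock: 59.47
eef_pos: [520.5, -375.1, 28.9]
tool_rot: [-3.142, 0.0, 0.127]
force: [-0.9, 1.3, 7.5]
width: 64.5
gripper_force: 67.9
```

Request:
move_arm --targets "1 0 0 0 0 0 0; 1 0 0 0 0 0 0; 1 0 0 0 0 0 0; 1 0 0 0 0 0 0; 1 0 0 0 0 0 0"

```text
clock: 59.88
eef_pos: [520.6, -375.1, 27.8]
tool_rot: [-3.141, -0.0, 0.127]
force: [0.1, -0.3, 0.2]
width: 85.6
gripper_force: 0.0
```

Request:
move_arm --targets "1 0 0 -2 0 0 0; 1 0 0 -2.5 0 0 0; 1 0 0 -2.5 0 0 0; 1 0 0 -2.5 0 0 0; 1 0 0 -2.5 0 0 0"

```text
clock: 60.3
eef_pos: [520.4, -375.1, 149.0]
tool_rot: [-3.141, 0.0, 0.127]
force: [0.2, -0.1, -1.1]
width: 85.7
gripper_force: 0.0
```

Request:
move_arm --targets "1 0 3 -1 0 0 0; 1 0 3 -1 0 0 0; 1 0 3 -1 0 0 0; 1 0 0 0 0 0 0; 1 0 0 0 0 0 0"

```text
clock: 60.72
eef_pos: [531.4, -466.8, 177.9]
tool_rot: [3.141, -0.001, 0.123]
force: [-0.5, 0.2, -0.2]
width: 85.6
gripper_force: 0.0
```

```bash
python3 chk.py; python3 - <<'E'
from h import *
d=shot('top'); c=d['color'].astype(int); w=np.cross(UP,U)
def ch(p):
    u,v=proj(d,p).round().astype(int); r,g,b=c[v,u]
    return 'G' if g-r>12 else ('#' if r-b<22 and abs(r-g)<16 else '.')
for a in range(64,-65,-5): print('%4d '%a+''.join(ch(MC+a*U-b*w+10*UP) for b in range(-68,69,4)))
E
```

```text
[ 531.40178005 -466.76133076  196.85415472]
nuts/top
   [ 593.8 -119.1] [50.5 49.6] 81.0
dark/top
   [ 419.9 -216.7] [ 52  11 259]
   [ 394.1 -189.5] [ 29  97 910]
   [ 411.9 -230.9] [ 14  16 162]
   [ 407.6 -197.2] [ 14  15 156]
   [ 378.6 -235. ] [ 14  17 177]
   [ 373.9 -201.3] [ 13  15 157]
tin/wrist z88
   [ 520.3 -375. ] [66.8 67. ] 7.3
   [ 662.5 -583.8] [ 93.9 209.7] 8.6
cork/wrist z4
   [ 521.  -375.4] [93.8 94.8] 7.1
   [ 666.4 -615.6] [156.  316.2] 8.6
[232.71799038 207.48139588] [ 14 149 166]
  64 ................G#.................
  59 ...........GGGGGGGGGGGG............
  54 ........GGGGGGGGGGGGGGGGG..........
  49 .......GGGGGGGG##GGGGGGGGGG........
  44 .....GGGGGGGG#####GGGGGGGGGGG......
  39 .....GGGGGGG#######G##GGGGGGG......
  34 ...#GGGGGGG#############GGGGGG.....
  29 ...GGGGGGGGG#############GGGGGG....
  24 ..GGGGGGGGGGG##G#G#######GGGGGGG...
  19 ..GGGGGGGGGGGGGGGG######GGGGGGGG...
  14 .GGGGGGGGGGGGG##G#G###GGGGGGGGGGG..
   9 .GGGGGGGGGGG#######GGGGGGGGGGGGGG..
   4 .GGGGGGGGGGG#######GGGGGGGGGGGGGG..
  -1 .GGGGGGGGGGG#G####GGGGGGGGGGGGGGG..
  -6 .GGGGGGGGGGGGGGGGGGGGGGGGGGGGGGGG..
 -11 .#GGGGGGGGGGGGGGGGGGGGGGGGGGGGGG#..
 -16 .GGGGGGGGGGGGGGGGGGGGGGGGGGGGGGG#..
 -21 ..GGGGGGGGGGGGGGGGGGGGGGGGGGGGGG...
 -26 ..GGGGGGGGGGGGGGGGGGGGGGGGGGGGG....
 -31 ...GGGGGGGGGGGGGGGGGGGGGGGGGGGG....
 -36 ....GGGGGGGGGGGGGGGGGGGGGGGGGG.....
 -41 .....GGGGGGGGGGGGGGGGGGGGGGGG......
 -46 ......GGGGGGGGGGGGGGGGGGGGGG.......
 -51 .......#GGGGGGGGGGGGGGGGGGG........
 -56 .........GGGGGGGGGGGGGGGG..........
 -61 ............GGGGGGGGG##............
```

```bash
python3 -c "
from h import *
print(order.finish_job())"
```

```text
the job is handed in; nothing more can be done
None
```

The job is handed in at about 61 s of the 208 s allowed: all three nuts lie on the green mat, the empty tin stands mouth down and centred on the coaster, and the tablets are squared on their block.

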